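# Sort carved puppet parts into their trays

## Task

Sort the mixed puppet parts on the carving bench into their trays. Stand one head upright on its neck in each of the two square bays of the head tray, lay one forearm flat in each of the two long bays of the forearm tray, and stand the torso upright in the square torso tray, every part down on the tray floor and let go. Leave the gouge and the mallet where they lie.

Things in the scene. Friction and masses are not known exactly. Their poses are not given: they have to be found in the camera images.
- head_a: Carved head in bare pale wood, 55 g, 72 tall, starts standing on its flat round neck foot (34 dia). Skull 50 across, sides upright from 34 to 54 above the foot: grip there, along y; neck 26 thick. A long nose (11 thick, 44 above the foot) points to +x, its tip 55 from the axis. Origin: centre of the foot's underside; z up. Any yaw. Both heads are alike; either bay will do. Sizes in mm.
- head_b: Carved head in bare pale wood, 55 g, 72 tall, starts standing on its flat round neck foot (34 dia). Skull 50 across, sides upright from 34 to 54 above the foot: grip there, along y; neck 26 thick. A long nose (11 thick, 44 above the foot) points to +x, its tip 55 from the axis. Origin: centre of the foot's underside; z up. Any yaw. Both heads are alike; either bay will do. Sizes in mm.
- forearm_a: Carved forearm in bare pale wood, 45 g, 113 long, lying flat, does not roll. Along its x: flat tenon (7 wide) -59 to -48, round forearm 26 dia to +14, mitten hand (26 thick, y -17 to +17) to +54. Top 26 above the underside. Origin: on the underside, under the axis, near the centre of mass: grip there across y. z up. Any yaw; both alike; either bay, either way round. Sizes in mm.
- forearm_b: Carved forearm in bare pale wood, 45 g, 113 long, lying flat, does not roll. Along its x: flat tenon (7 wide) -59 to -48, round forearm 26 dia to +14, mitten hand (26 thick, y -17 to +17) to +54. Top 26 above the underside. Origin: on the underside, under the axis, near the centre of mass: grip there across y. z up. Any yaw; both alike; either bay, either way round. Sizes in mm.
- torso: Carved torso in bare pale wood, 100 g, 82 tall, starts standing on its flat round hips (52 dia). Waist 42, chest 54 dia with upright sides from 42 to 66 above the underside: grip there, along x. Neck stud on top. Two shoulder dowels (16 thick, 58 up) stick out to y = +-42; dark buttons on its front, +x. Origin: centre of the underside; z up. Any yaw. Sizes in mm.
- head_tray: Shallow dark wooden tray, fixed: 178 long (x), 92 wide (y), 15 high; floor and walls 6 thick (inner floor 6 above the bench). A cross wall makes two square bays, 80 x 80, centred at x = -43 and +43, y = 0. Noses may overhang the walls; heads clear each other with noses along y. Origin: centre of the underside; z up. Sizes in mm.
- forearm_tray: Shallow dark wooden tray, fixed: 142 long (x), 126 wide (y), 15 high; floor and walls 6 thick (inner floor 6 above the bench). A wall along its length makes two long bays, 130 (x) by 54 (y), centred at y = -30 and +30, x = 0. Origin: centre of the underside; z up. Sizes in mm.
- torso_tray: Shallow dark wooden tray, fixed: 100 x 100 outside, 88 x 88 inside, 15 high, no inner wall; floor and walls 6 thick (inner floor 6 above the bench). The smallest tray. Origin: centre of the underside; z up. Sizes in mm.
- gouge: Wood-carving gouge lying on the far side of the bench, 255 mm long, up to 29 mm high: wooden handle from x = -215 to -89 mm, steel blade to +40 mm. To be left alone. Origin: on the bench below the blade; x towards its edge.
- mallet: Round carver's mallet lying on the far side of the bench, 270 mm long and 78 mm high: wooden head from x = -54 to +54 mm, handle back to -216 mm. To be left alone. Origin: on the bench below the middle of its head; x along it from handle to head.
Not all that is in view belongs to the job. Leave any blue or purple look-alike of the forearm_a alone.

How it is judged:
At the end, for the whole second after the job is handed in: A head upright in each head bay (27 mm of its centre), a forearm flat in each long bay (15 mm, 0.25 rad), the torso upright in its tray (22 mm), along the tray's x and y; all on the floor (2 mm, forearms 2.5), tilt under 0.08 rad, at rest (20 mm/s, 0.2 rad/s) ((((x of head_a in the frame of head_tray between 0.016 and 0.07 m and y of head_a in the frame of head_tray between -0.027 and 0.027 m and z of head_a in the frame of head_tray between 0.004 and 0.008 m and angle between head_a's own z axis and vertical below 0.08 rad) and (x of head_b in the frame of head_tray between -0.07 and -0.016 m and y of head_b in the frame of head_tray between -0.027 and 0.027 m and z of head_b in the frame of head_tray between 0.004 and 0.008 m and angle between head_b's own z axis and vertical below 0.08 rad)) or ((x of head_a in the frame of head_tray between -0.07 and -0.016 m and y of head_a in the frame of head_tray between -0.027 and 0.027 m and z of head_a in the frame of head_tray between 0.004 and 0.008 m and angle between head_a's own z axis and vertical below 0.08 rad) and (x of head_b in the frame of head_tray between 0.016 and 0.07 m and y of head_b in the frame of head_tray between -0.027 and 0.027 m and z of head_b in the frame of head_tray between 0.004 and 0.008 m and angle between head_b's own z axis and vertical below 0.08 rad))) and (((x of forearm_a in the frame of forearm_tray between -0.015 and 0.015 m and y of forearm_a in the frame of forearm_tray between 0.015 and 0.045 m and z of forearm_a in the frame of forearm_tray between 0.0035 and 0.0085 m and angle between forearm_a's own z axis and vertical below 0.08 rad and angle between the x axis of forearm_a and the x axis of forearm_tray, either way round below 0.25 rad) and (x of forearm_b in the frame of forearm_tray between -0.015 and 0.015 m and y of forearm_b in the frame of forearm_tray between -0.045 and -0.015 m and z of forearm_b in the frame of forearm_tray between 0.0035 and 0.0085 m and angle between forearm_b's own z axis and vertical below 0.08 rad and angle between the x axis of forearm_b and the x axis of forearm_tray, either way round below 0.25 rad)) or ((x of forearm_a in the frame of forearm_tray between -0.015 and 0.015 m and y of forearm_a in the frame of forearm_tray between -0.045 and -0.015 m and z of forearm_a in the frame of forearm_tray between 0.0035 and 0.0085 m and angle between forearm_a's own z axis and vertical below 0.08 rad and angle between the x axis of forearm_a and the x axis of forearm_tray, either way round below 0.25 rad) and (x of forearm_b in the frame of forearm_tray between -0.015 and 0.015 m and y of forearm_b in the frame of forearm_tray between 0.015 and 0.045 m and z of forearm_b in the frame of forearm_tray between 0.0035 and 0.0085 m and angle between forearm_b's own z axis and vertical below 0.08 rad and angle between the x axis of forearm_b and the x axis of forearm_tray, either way round below 0.25 rad))) and x of torso in the frame of torso_tray between -0.022 and 0.022 m and y of torso in the frame of torso_tray between -0.022 and 0.022 m and z of torso in the frame of torso_tray between 0.004 and 0.008 m and angle between torso's own z axis and vertical below 0.08 rad and linear speed of each of head_a, head_b, forearm_a, forearm_b, torso below 0.02 m/s and angular speed of each of head_a, head_b, forearm_a, forearm_b, torso below 0.2 rad/s); the robot touches nothing.
It fails at once if the gouge is disturbed (moved more than 25 mm) (distance of gouge from where it was at the start of the episode above 0.025 m).
It fails at once if the mallet is disturbed (moved more than 25 mm) (distance of mallet from where it was at the start of the episode above 0.025 m).
It also fails if it takes over 120 s, if anything falls off the work surface, if the arm or the gripper's body presses on something with over 40 N, if the wrist force passes 120 N, or if a joint passes its speed limit or range.

## Robot

A 6-joint arm with a two-finger parallel gripper is mounted at the origin on the work surface. World frame = base frame: x ahead of the robot, y to its left, z up, the work surface at z = 0. Lengths are in m, angles in rad, forces in N, time in s.
With the tool pointing down it reaches from about 0.35 to 0.975 m from the base axis. Payload 4.9 kg.
Tool frame: the origin (TCP) lies between the finger pads; the fingertips stand 25 mm ahead of it and the grasp point (between the pads) lies 6 mm ahead of it (manip.tcp_to_tips is the z of the fingertips in the tool frame, in m); z points along the fingers, y is the line along which they close (so a half turn about z gives the same grasp; the last joint's range is limited). The gripper opens to 85 mm and grips with 20 to 120 N. Pads are 22 mm wide; open, the fingers measure 114 mm over their backs; the gripper's body (76 mm by 85 mm) begins 54 mm behind the grasp point. The pads swing forward as they close: fully open they stand 13 mm farther back than shut.
Start: joints at [0.981, 0.053, 1.613, -0, 1.476, -0.119], TCP at [0.283, 0.557, 0.256] pointing down, gripper open.
Joint ranges: [-3.01, 3.01], [-1.01, 2.22], [0.06, 2.58], [-1.02, 4.17], [0.09, 2.62], [-3.14, 3.14]. Speed limits (rad/s): [2.57, 2.57, 3.14, 3.14, 3.14, 3.14].

## Interface

Orientations are given as a unit quaternion [w, x, y, z].
In Python, from plant import manip gives the robot as it stands. The module is installed in compiled form; this text tells all that it offers.
- The arm moves only by the tool arm_command, never from a script. Its argument "moves" is a list of rows, each a list of 3 entries, a list of its own where there are three numbers: the opening, from -1 (shut) to 1 (fully open), then the shift along the tool's x, y, z in units of 0.15 m (1.0 is 0.15 m), then the turn about the tool's z in units of 2 pi rad (1.0 is 2 pi rad). A call has 1 to 20 rows; each row is the pose to reach, as a shift and turn from the pose commanded when the call began, along the tool's axes at that moment, turning the shorter way round; what a row does not reach only later rows make up. A row lasts 1/12 s, in which the tool goes at most 41.7 mm and 7.16 degrees, less where a joint would pass 70% of its speed; a pose out of reach is approached as far as the arm can. A call with a number of a shift or a turn outside -1 to 1 is refused whole. A call with a gripper value outside its range is refused whole. The fingers move at their own pace and stop on an object; the grip force is fixed at half the most. Time passes only in rows, so rows that repeat a pose let the fingers close. It gives the time, the measured TCP pose, the force, the opening and the grip force at its end, in the units of the state.
- manip.state(): the state, without advancing time (a new reading comes with each control period).
- manip.grab_frame(name): name is "scene" or "top" or "wrist"; returns a dict with "frame" (384x512x3 uint8, red, green, blue), "fx", "fy", "cx", "cy" (pixels), "k1" (the pictures are not rectified: a ray, as slopes to the right and down, at radius r is drawn at 1 + k1 r^2 times it, then the intrinsics apply), "R" (3x3) and "t" (3): a world point X has camera coordinates R X + t. Camera axes: x right, y down, z forward; pixel columns grow to the right and rows downward; lengths in m; the calibration is good to about 2 mm. A picture is of the moment at which its call begins. There is no depth.
- manip.job_done(): hands the job in; it is judged then, once.
Trained networks look in a picture, given as the dict that the camera call returned (one of the last four; its "shot" number tells which), for a name from the list of things; names that differ only in an ending like _2 or _b are one class to them, and where a whole thing is asked for, a point or a joint stands for the part that bears it (a point fixed in the world has none). Each returns a list of dicts, best first, with "confidence" (0 to 1); they miss things now and then, are a little off and sometimes report something else, mostly with a low value. They report only what shows in the picture. A call takes as long as a camera call. They do not tell look-alikes from the thing itself.
- manip.search_frame(picture, target): "extent" ([left, top, right, bottom] in pixels, round what is visible of it).
The state is a dict: "time": time; "joint_pos": joint angles; "joint_vel": joint speeds; "joint_efforts": joint torques, N m; "tool_pos": TCP position; "tool_rot": TCP orientation; "contact_force": force on the tool from outside, world axes, zero at the start; "ft_torque": the same for the moment, N m; "gripper_width": opening from 0.0 (shut) to 1.0 (fully open); "grasp_force": force on a finger pad.
Only numpy, scipy, OpenCV 4.12 (cv2) and the standard library are available. Lean on these libraries where they do the work, as an engineer would, in place of code of your own. Each camera call takes 0.05 s, during which the arm holds its last target. There are 200 camera calls.

## Working session

There is one attempt and no reset: what is moved stays moved. The work goes in short steps, Python scripts to look and compute and a tool call to move; the robot and the scene stay as the last step left them, time stands still between calls to the robot, and variables do not carry over. Pictures are saved under pics/ and viewed, at most 14 in all, crops included, and the job is handed in when it is done.

Besides the shell and the picture viewer there is one more tool, called after "Call:" in YAML: its name, and indented under it one key for each argument. arm_command: Moves the arm, as the interface text tells. Shifts and turns lie within -1 to 1; 1 stands for 0.15 m of shift or 2 pi rad of turn. Its arguments: {"type":"object","properties":{"moves":{"type":"array"}},"required":["moves"]}

```bash
mkdir -p pics; cat > h.py <<'E'
import numpy as np, cv2, pickle
from plant import manip
def grab(n,f=None):
    p=manip.grab_frame(n)
    if f: cv2.imwrite('pics/'+f,cv2.cvtColor(p['frame'],cv2.COLOR_RGB2BGR))
    return p
def ray(p,uv):
    d=np.array([(uv[0]-p['cx'])/p['fx'],(uv[1]-p['cy'])/p['fy']]);s=d.copy()
    for _ in range(20): s=d/(1+p['k1']*(s@s))
    R=np.array(p['R']);t=np.array(p['t'])
    return -R.T@t, R.T@np.array([s[0],s[1],1])
def atz(p,uv,z):
    o,d=ray(p,uv); return o+d*(z-o[2])/d[2]
def proj(p,X):
    c=np.array(p['R'])@np.array(X)+np.array(p['t']);s=c[:2]/c[2];s=s*(1+p['k1']*(s@s))
    return np.array([s[0]*p['fx']+p['cx'],s[1]*p['fy']+p['cy']])
def tri(obs):
    A=np.zeros((3,3));b=np.zeros(3)
    for p,uv in obs:
        o,d=ray(p,uv);d=d/np.linalg.norm(d);M=np.eye(3)-np.outer(d,d);A+=M;b+=M@o
    X=np.linalg.solve(A,b); return X,[np.round(proj(p,X)-uv,1) for p,uv in obs]
E
python3 - <<'E'
from h import *
print(manip.state()['tool_rot'],manip.tcp_to_tips)
for n in ['top','scene','wrist']:
    p=grab(n,n+'0.png'); pickle.dump(p,open(n+'0.pkl','wb'))
    print(n,np.round(ray(p,(256,192)),3).tolist(),p['fx'])
    for o in ['head_a','forearm_a','torso','head_tray','forearm_tray','torso_tray','gouge','mallet']:
        print(o,[(np.round(r['extent']).astype(int).tolist(),round(r['confidence'],2)) for r in manip.search_frame(p,o)])
E
```

```text
[-3.67175075e-04  2.33230022e-01  9.72421033e-01 -9.77907353e-04] 0.025
top [[0.331, -0.077, 1.034], [0.203, 0.012, -0.979]] 348.45390526444294
head_a [([155, 201, 184, 221], 0.66), ([162, 146, 186, 167], 0.52)]
forearm_a [([342, 270, 374, 302], 0.84), ([150, 252, 183, 280], 0.77), ([270, 247, 298, 284], 0.66), ([224, 211, 240, 246], 0.62), ([393, 268, 432, 286], 0.55), ([274, 212, 309, 232], 0.54)]
torso [([283, 161, 304, 183], 0.92)]
head_tray [([217, 126, 255, 186], 0.94)]
forearm_tray [([273, 212, 308, 231], 0.33)]
torso_tray [([91, 174, 129, 214], 0.93)]
gouge [([287, 120, 369, 139], 0.77), ([277, 210, 310, 231], 0.41)]
mallet [([112, 100, 202, 129], 0.73)]
scene [[1.486, 0.529, 1.129], [-0.608, -0.372, -0.702]] 464.19317313096894
head_a [([293, 225, 321, 245], 0.64), ([320, 192, 335, 214], 0.54)]
forearm_a [([226, 165, 248, 185], 0.75), ([273, 174, 298, 195], 0.72), ([210, 125, 235, 136], 0.63), ([172, 122, 199, 127], 0.6), ([254, 143, 266, 168], 0.58), ([330, 177, 361, 188], 0.58)]
torso [([206, 175, 221, 201], 0.91)]
head_tray [([227, 204, 284, 252], 0.66)]
forearm_tray [([167, 145, 219, 179], 0.55)]
torso_tray [([362, 226, 400, 256], 0.88)]
gouge [([136, 193, 197, 236], 0.9), ([167, 148, 217, 178], 0.63)]
mallet [([264, 247, 357, 310], 0.96)]
wrist [[0.209, 0.596, 0.375], [0.282, -0.154, -0.947]] 288.2972750277086
head_a [([84, 360, 120, 382], 0.71)]
forearm_a [([36, 259, 65, 322], 0.84), ([4, 345, 13, 370], 0.51)]
torso []
head_tray []
forearm_tray []
torso_tray [([180, 293, 269, 351], 0.64)]
gouge []
mallet []
```

```bash
python3 - <<'E'
import cv2
a=cv2.imread('pics/top0.png')[90:315,80:445]; cv2.imwrite('pics/top0c.png',cv2.resize(a,None,fx=2.19,fy=2.19,interpolation=cv2.INTER_CUBIC))
E
```

```text
(no output)
```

View pics/top0c.png

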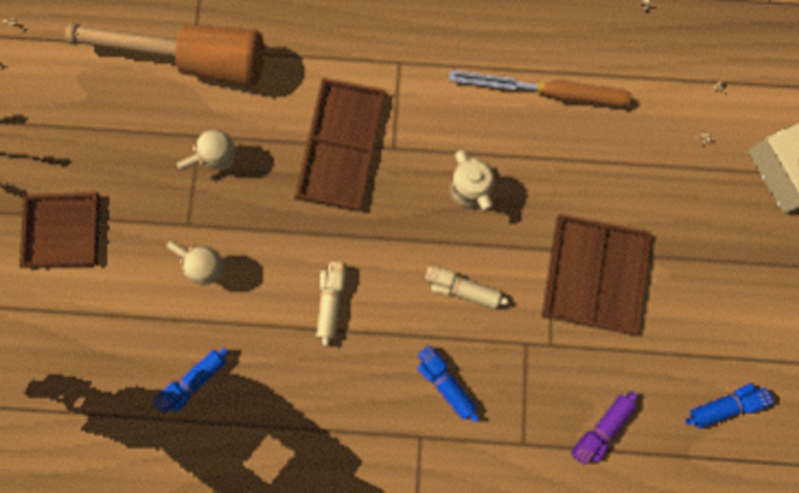

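View pics/scene0.png

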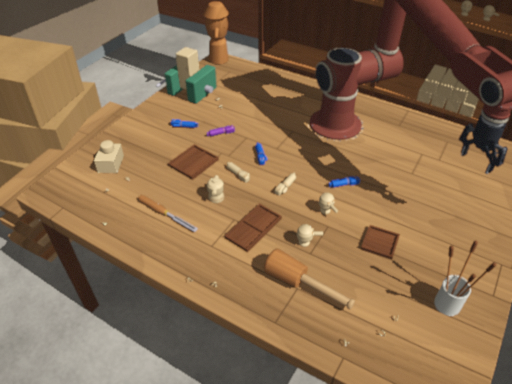

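The crop of the top view shows heads at crop (215,148) and (202,265), forearms at (331,303) and (468,288), and the torso at (473,182). The trays are the head tray at (342,145), the forearm tray at (598,274) and the torso tray at (61,230). The blue and purple forearms are lookalikes. The scene view agrees with this: heads (327,203) and (306,235), forearms (237,171) and (286,184), torso (215,188).

```bash
cat > seg.py <<'E'
from h import *
def pale(p):
    h=cv2.cvtColor(p['frame'],cv2.COLOR_RGB2HSV);return ((h[...,1]<105)&(h[...,2]>120)).astype(np.uint8)
def dark(p):
    h=cv2.cvtColor(p['frame'],cv2.COLOR_RGB2HSV);f=p['frame'].astype(int)
    return ((h[...,2]<130)&(f[...,0]>1.7*f[...,1])&(f[...,0]>45)&((h[...,0]<12)|(h[...,0]>170))).astype(np.uint8)
def blobs(m,a0,a1):
    n,l,s,c=cv2.connectedComponentsWithStats(m);
    return [(c[i],s[i],(l==i)) for i in range(1,n) if a0<s[i][4]<a1]
E
python3 - <<'E'
from seg import *
for n in ['top','scene']:
    p=pickle.load(open(n+'0.pkl','rb'))
    f=p['frame'];pts=dict(top=[(154,124),(240,131),(350,210),(150,170),(295,220)],scene=[(195,160),(255,228),(380,240)])[n]
    print([f[y,x].tolist() for x,y in pts])
    print('pale',[(np.round(c,1).tolist(),s.tolist()) for c,s,_ in blobs(pale(p),80,2000)])
    k=np.ones((3,3),np.uint8)
    for c,s,m in blobs(cv2.morphologyEx(dark(p),cv2.MORPH_CLOSE,k),400,6000):
        q,_=cv2.findContours(m.astype(np.uint8),cv2.RETR_EXTERNAL,2);r=cv2.minAreaRect(q[0])
        print('dark',np.round(c),s[4],np.round(r[0]),np.round(r[1]),r[2])
E
```

```text
[[173, 122, 70], [89, 53, 33], [94, 51, 26], [149, 105, 57], [197, 169, 117]]
pale [([302.9, 126.2], [285, 122, 41, 9, 149]), ([444.1, 164.2], [422, 144, 44, 42, 903]), ([176.2, 156.3], [170, 150, 13, 16, 129]), ([295.3, 171.9], [287, 160, 18, 26, 255]), ([169.2, 209.2], [157, 201, 21, 18, 164]), ([299.4, 224.1], [289, 218, 23, 12, 124]), ([228.6, 234.9], [225, 225, 9, 23, 119]), ([433.9, 368.6], [427, 362, 16, 13, 143]), ([490.6, 375.9], [474, 363, 38, 21, 340])]
dark [236. 156.] 1455 [235. 156.] [29. 56.] 12.804265975952148
dark [107. 195.] 950 [106. 194.] [33. 33.] 90.0
dark [353. 215.] 1840 [353. 215.] [44. 47.] 10.304845809936523
dark [214. 364.] 1443 [218. 364.] [37. 75.] 90.0
[[121, 76, 50], [89, 56, 38], [126, 77, 49]]
pale [([242.3, 51.5], [226, 40, 33, 23, 456]), ([465.9, 98.1], [455, 87, 21, 24, 114]), ([348.6, 96.6], [337, 89, 21, 12, 98]), ([108.6, 157.1], [94, 140, 30, 33, 761]), ([238.8, 171.1], [227, 162, 23, 21, 192]), ([285.4, 183.9], [275, 173, 21, 23, 216]), ([216.0, 188.9], [207, 175, 17, 28, 346]), ([328.0, 202.1], [320, 192, 18, 22, 237]), ([182.9, 221.9], [166, 212, 32, 21, 182]), ([307.6, 233.9], [298, 224, 26, 23, 312]), ([326.2, 288.8], [302, 275, 48, 28, 223]), ([451.4, 280.6], [441, 274, 27, 18, 187]), ([456.6, 303.8], [440, 287, 32, 30, 353]), ([303.8, 378.1], [288, 368, 38, 16, 323])]
dark [442.  40.] 5122 [443.  40.] [151.  68.] 26.56505012512207
dark [350.  79.] 817 [354.  80.] [31. 47.] 90.0
dark [500. 108.] 401 [497. 104.] [28. 29.] 0.0
dark [332. 115.] 1027 [331. 116.] [41. 41.] 8.130102157592773
```

```bash
cat > fit.py <<'E'
from seg import *
from scipy.optimize import minimize
def cyl(x,y,z0,z1,r):
    a=np.linspace(0,2*np.pi,16,endpoint=False)
    return np.array([[x+r*np.cos(t),y+r*np.sin(t),z] for t in a for z in(z0,z1)])
def box(x0,x1,y0,y1,z0,z1): return np.array([[x,y,z] for x in(x0,x1) for y in(y0,y1) for z in(z0,z1)])
def cylx(x0,x1,r,z):return np.array([[x,r*np.cos(t),z+r*np.sin(t)] for t in np.linspace(0,6.28,14) for x in(x0,x1)])
def cyly(y0,y1,r,z):return cylx(y0,y1,r,z)[:,[1,0,2]]
def sph(r,z):return np.vstack([cyl(0,0,z+r*s,z+r*s,r*np.sqrt(1-s*s)) for s in(-.95,-.7,-.4,0,.4,.7,.95)])
M=dict(head=[cyl(0,0,0,6,17),cyl(0,0,0,40,13),np.vstack([cyl(0,0,34,54,25),cyl(0,0,66,66,18),cyl(0,0,72,72,8),cyl(0,0,28,28,17)]),cylx(0,55,5.5,44)],
 forearm=[box(-59,-40,-3.5,3.5,8,18),cylx(-48,14,13,13),box(14,54,-17,17,0,26)],
 torso=[np.vstack([cyl(0,0,0,22,26)]),cyl(0,0,20,45,21),cyl(0,0,42,66,27),cyl(0,0,66,82,8),cyly(-42,42,8,58)],
 head_tray=[box(-89,89,-46,46,0,15)],forearm_tray=[box(-71,71,-63,63,0,15)],torso_tray=[box(-50,50,-50,50,0,15)])
S=4
def sil(p,name,q):
    x,y,z,w=q;c,s=np.cos(w),np.sin(w);R=np.array([[c,-s,0],[s,c,0],[0,0,1]])
    m=np.zeros((384*S,512*S),np.uint8)
    for h in M[name]:
        X=(h/1000)@R.T+[x,y,z];u=np.array([proj(p,v) for v in X]);u=(u+.5)*S-.5
        cv2.fillConvexPoly(m,cv2.convexHull(np.round(u).astype(np.int32)),1)
    return m
def fit(views,name,q0,fz=False):
    "views:[(p,mask bool at 1x, window)]"
    ups=[(p,cv2.resize(m.astype(np.float32),None,fx=S,fy=S,interpolation=cv2.INTER_LINEAR)>.5) for p,m in views]
    def cost(d):
        q=np.array(q0)+[d[0]*.01,d[1]*.01,0 if fz else d[2]*.01,d[3]*.2];c=0
        for p,m in ups:
            s=sil(p,name,q)>0;c+=1-(s&m).sum()/max(1,(s|m).sum())
        return c/len(ups)
    best=None
    sim=np.vstack([np.zeros(4),np.eye(4)])
    for _ in range(2):
        r=minimize(cost,sim[0],method='Nelder-Mead',options=dict(initial_simplex=sim,maxfev=140,xatol=.01,fatol=1e-4));sim=np.vstack([r.x,r.x+.6*np.eye(4)])
    d=r.x;return np.array(q0)+[d[0]*.01,d[1]*.01,0 if fz else d[2]*.01,d[3]*.2],r.fun
E
cat > run1.py <<'E'
from fit import *
P={n:pickle.load(open(n+'0.pkl','rb')) for n in['top','scene']}
def pale2(p):
    h=cv2.cvtColor(p['frame'],cv2.COLOR_RGB2HSV);return ((h[...,1]<128)&(h[...,2]>75)&(h[...,0]<40)).astype(np.uint8)
# crop coordinates -> top pixels
C=lambda x,y:(80+x/2.19,90+y/2.19)
items=[('head','h1',C(215,148),C(178,165),.05),('head','h2',C(202,265),C(170,243),.05),('forearm','f1',C(331,303),C(335,265),.013),('forearm','f2',C(468,288),C(430,272),.013),('torso','t',C(473,182),C(482,205),.06),
('head_tray','HT',C(342,145),C(325,205),.015),('forearm_tray','FT',C(598,274),C(610,220),.015),('torso_tray','TT',C(61,230),C(100,230),.015)]
t=P['top'];res={}
for name,k,c,n,z in items:
    a=atz(t,c,z);b=atz(t,n,z);w=np.arctan2(*(b-a)[1::-1])
    if k=='t':w-=np.pi/2
    q0=[a[0],a[1],0,w]
    views=[]
    for vn in P:
        p=P[vn];m=(dark(p) if 'tray' in name else pale2(p))
        if 'tray' in name:m=cv2.morphologyEx(m,cv2.MORPH_CLOSE,np.ones((5,5),np.uint8))
        s=cv2.resize(sil(p,name,q0),(512,384),interpolation=cv2.INTER_AREA)
        win=cv2.dilate(s,np.ones((13,13)));m=m*win
        cc=blobs(m,20,9999);m=max(cc,key=lambda e:e[1][4])[2];views.append((p,m))
    q,e=fit(views,name,q0);es=[round(1-((sil(p,name,q)>0)&(cv2.resize(m.astype(np.float32),None,fx=4,fy=4)>.5)).sum()/((sil(p,name,q)>0)|(cv2.resize(m.astype(np.float32),None,fx=4,fy=4)>.5)).sum(),2) for p,m in views]
    print(k,np.round(q0,3),np.round(q,4),es);res[k]=q
    for vn,(p,m) in zip(P,views):
        im=P[vn].setdefault('draw',cv2.resize(p['frame'],None,fx=4,fy=4,interpolation=cv2.INTER_CUBIC))
        ct,_=cv2.findContours(sil(p,name,q),0,2);cv2.drawContours(im,ct,-1,(0,255,0),2)
        ct,_=cv2.findContours(cv2.resize(m.astype(np.uint8),None,fx=4,fy=4,interpolation=0),0,2);cv2.drawContours(im,ct,-1,(255,0,255),1)
pickle.dump(res,open('res.pkl','wb'))
a=P['top']['draw'][470:1000,340:1540];b=P['scene']['draw'][520:1060,620:1640]
cv2.imwrite('pics/fit_top.png',cv2.resize(a[...,::-1],(800,353),interpolation=3));cv2.imwrite('pics/fit_sc.png',cv2.resize(b[...,::-1],(800,424),interpolation=3))
E
time python3 run1.py
```

```text
h1 [0.622 0.17  0.    2.095] [ 6.2440e-01  1.7450e-01 -2.0000e-04  2.1406e+00] [np.float64(0.18), np.float64(0.25)]
h2 [0.463 0.169 0.    1.046] [0.4648 0.1716 0.0042 1.0867] [np.float64(0.14), np.float64(0.54)]
f1 [ 0.429  0.001  0.    -0.023] [ 0.4304  0.0041 -0.0042 -0.0429] [np.float64(0.15), np.float64(0.53)]
f2 [ 0.461 -0.181  0.     1.235] [ 0.4607 -0.1748  0.0046  1.3216] [np.float64(0.14), np.float64(0.52)]
t [ 0.596 -0.177  0.    -4.304] [ 6.0110e-01 -1.7570e-01  1.8000e-03 -4.1936e+00] [np.float64(0.07), np.float64(0.38)]Traceback (most recent call last):
  File "run1.py", line 20, in <module>
    cc=blobs(m,20,9999);m=max(cc,key=lambda e:e[1][4])[2];views.append((p,m))
                          ~~~^^^^^^^^^^^^^^^^^^^^^^^^^
ValueError: max() iterable argument is empty

real	0m19.861s
user	0m20.142s
sys	0m0.724s
```

```bash
python3 - <<'E'
from h import *
f=pickle.load(open('scene0.pkl','rb'))['frame']
print(f[183,275:300:3].tolist(),f[160,200:232:4].tolist(),f[228,235:290:6].tolist())
E
sed -i 's/m=(dark(p) if/sc=vn=="scene";f_=p["frame"].astype(int);m=((((f_[...,0]<135)\&(f_[...,0]>1.4*f_[...,1])\&(f_[...,0]<1.9*f_[...,1])).astype(np.uint8) if sc else dark(p)) if/; s/else pale2(p))/else (pale(p) if sc else pale2(p)))/' run1.py; time python3 run1.py
```

```text
[[186, 143, 95], [181, 140, 91], [180, 158, 121], [203, 175, 132], [245, 221, 177], [230, 208, 165], [188, 146, 95], [170, 128, 82], [163, 123, 79]] [[133, 85, 54], [134, 84, 55], [131, 83, 54], [120, 74, 47], [121, 78, 50], [182, 139, 90], [184, 140, 90], [182, 140, 89]] [[117, 71, 44], [122, 76, 49], [122, 76, 49], [107, 65, 43], [128, 80, 53], [118, 74, 47], [136, 92, 60], [173, 133, 87], [153, 116, 74], [163, 124, 79]]
h1 [0.622 0.17  0.    2.095] [6.2280e-01 1.7470e-01 1.4000e-03 2.1109e+00] [np.float64(0.18), np.float64(0.15)]
h2 [0.463 0.169 0.    1.046] [0.4651 0.1735 0.0043 1.0644] [np.float64(0.16), np.float64(0.19)]
f1 [ 0.429  0.001  0.    -0.023] [ 4.29e-01  4.30e-03  3.00e-04 -3.90e-02] [np.float64(0.16), np.float64(0.21)]
f2 [ 0.461 -0.181  0.     1.235] [ 0.4607 -0.1748  0.0037  1.3175] [np.float64(0.14), np.float64(0.26)]
t [ 0.596 -0.177  0.    -4.304] [ 6.0050e-01 -1.7420e-01  1.8000e-03 -4.1954e+00] [np.float64(0.09), np.float64(0.12)]
HT [0.649 0.003 0.    2.954] [ 6.5350e-01  5.2000e-03 -1.8000e-03  3.0144e+00] [np.float64(0.12), np.float64(0.04)]
FT [ 0.492 -0.354  0.    -0.204] [ 0.4927 -0.3554 -0.0033 -0.1284] [np.float64(0.09), np.float64(0.08)]
TT [ 0.503  0.374  0.    -1.503] [ 5.058e-01  3.790e-01  9.000e-04 -1.450e+00] [np.float64(0.15), np.float64(0.09)]
real	0m24.088s
user	0m24.896s
sys	0m0.787s
```

View pics/fit_top.png

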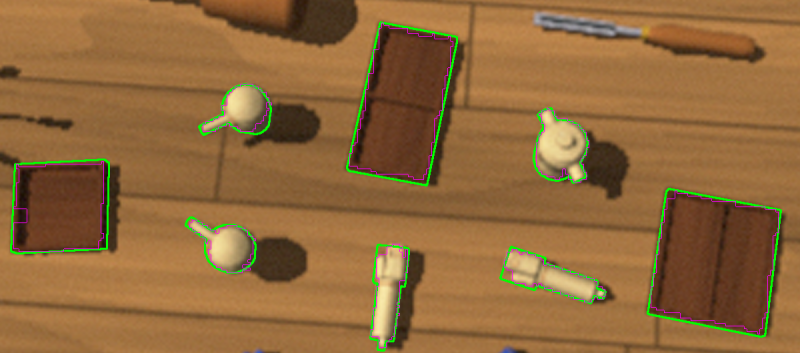

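View pics/fit_sc.png

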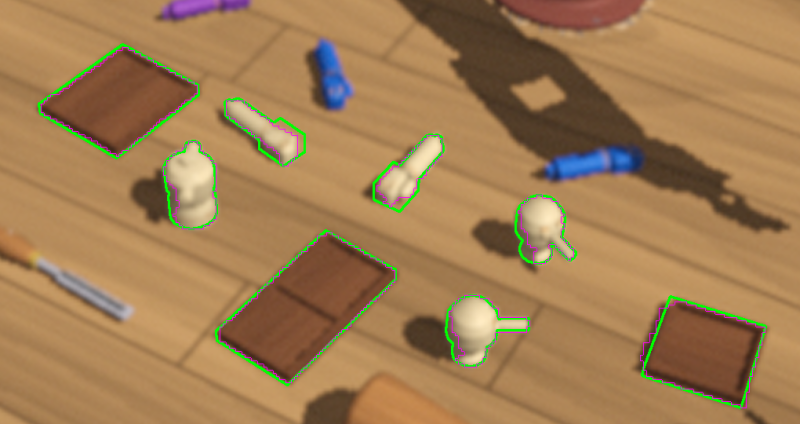

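The overlays match the outlines of all five parts and all three trays closely in both views. The two-view heights all come out within 5 mm of the bench. Next I'll plan the moves.

```bash
cat > plan.py <<'E'
from h import *
import math, json
def yawy(q):
    w,x,y,z=q; return math.atan2(1-2*(x*x+z*z),2*(x*y-w*z))
def plan(wps):
    "wps: (x,y,z,psi,opening,extra_rows[,'new']); prints calls"
    s=manip.state();P=np.array(s['tool_pos']);a=yawy(s['tool_rot'])
    rows=[];start=P.copy();sa=a
    def flush():
        nonlocal rows,start,sa
        if rows: print('CALL',sum(n for n,_ in rows)); [print('  %2d x %s'%(n,json.dumps(r))) for n,r in rows]
        rows=[];start=P.copy();sa=a
    for x,y,z,psi,o,ex in wps:
        T=np.array([x,y,z]);d=(psi-a+math.pi/2)%math.pi-math.pi/2
        k=1
        while True:
            def rel(Tk,ak,P0,a0):
                v=Tk-P0;yx,yy=math.cos(a0),math.sin(a0)
                # tool y=(c,s), z down, x = y cross z = (-s,c)... 
                return np.array([v[0]*-yy+v[1]*yx, v[0]*yx+v[1]*yy,-v[2]])/.15
            steps=[(P+(T-P)*i/k,a+d*i/k) for i in range(1,k+1)]
            if np.abs(rel(steps[0][0],0,P,a)).max()<.98 and abs(d/k)<1.5: break
            k+=1
        for Tk,ak in steps:
            n=max(math.ceil(np.linalg.norm(Tk-P)/.040),math.ceil(abs(ak-a)/math.radians(7)))+1
            n+=ex if Tk is steps[-1][0] else -1
            r=rel(Tk,ak,start,sa)
            if rows and (np.abs(r).max()>.98 or sum(m for m,_ in rows)+n>20): flush();r=rel(Tk,ak,start,sa)
            rr=np.round(r,3);t=round(-(ak-sa)/(2*math.pi),4)
            rows.append((n,[o,rr.tolist(),t]))
            yx,yy=math.cos(sa),math.sin(sa);v=rr*.15
            P=start+np.array([v[0]*-yy+v[1]*yx, v[0]*yx+v[1]*yy,-v[2]]);a=sa-t*2*math.pi
    flush();print('end',P.round(4),a)
E
python3 - <<'E'
from plan import *
q=manip.state()['tool_rot'];print(yawy(q))
res=pickle.load(open('res.pkl','rb'));p=pickle.load(open('top0.pkl','rb'))
print('mallet near edge',atz(p,(80+220/2.19,90+85/2.19),.02),atz(p,(80+250/2.19,90+85/2.19),.02))
x,y=res['h2'][:2]
plan([(x,y,.2,-.507,1,2),(x,y,.05,-.507,1,2)])
E
```

```text
1.099996364320794
mallet near edge [0.72399671 0.18118367 0.02      ] [0.72687865 0.1390119  0.02      ]
CALL 5
   5 x [1, [-0.746, -0.576, 0.125], -0.0814]
CALL 5
   5 x [1, [-0.368, -0.868, 0.125], -0.0814]
CALL 10
   8 x [1, [0.103, -0.938, 0.125], -0.0814]
   2 x [1, [0.103, -0.938, 0.625], -0.0814]
CALL 5
   5 x [1, [-0.0, 0.0, 0.5], -0.0]
end [0.4651 0.1735 0.0501] 2.634350216334049
```

```bash
sed -i 's/d=(psi-a+math.pi\/2)%math.pi-math.pi\/2/d=psi-a/' plan.py; python3 - <<'E'
from plan import *
res=pickle.load(open('res.pkl','rb'))
x,y=res['h2'][:2]
plan([(x,y,.2,-.507,1,2),(x,y,.05,-.507,1,2)])
E
```

```text
CALL 5
   5 x [1, [-0.746, -0.576, 0.125], 0.0853]
CALL 5
   5 x [1, [-0.936, -0.115, 0.125], 0.0852]
CALL 10
   8 x [1, [-0.864, 0.379, 0.125], 0.0853]
   2 x [1, [-0.864, 0.379, 0.625], 0.0853]
CALL 5
   5 x [1, [0.0, -0.0, 0.5], -0.0]
end [0.4651 0.1735 0.0501] -0.5072424372557444
```

Call:
arm_command:
  moves:
    - [1, [-0.746, -0.576, 0.125], 0.0853]
    - [1, [-0.746, -0.576, 0.125], 0.0853]
    - [1, [-0.746, -0.576, 0.125], 0.0853]
    - [1, [-0.746, -0.576, 0.125], 0.0853]
    - [1, [-0.746, -0.576, 0.125], 0.0853]

```text
time: 1.77
tool_pos: [0.3452, 0.426, 0.2366]
tool_rot: [0.0, 0.486, 0.874, -0.001]
contact_force: [0.8, 1.3, 0.1]
gripper_width: 0.998
grasp_force: 0.0
```

Call:
arm_command:
  moves:
    - [1, [-0.936, -0.115, 0.125], 0.0852]
    - [1, [-0.936, -0.115, 0.125], 0.0852]
    - [1, [-0.936, -0.115, 0.125], 0.0852]
    - [1, [-0.936, -0.115, 0.125], 0.0852]
    - [1, [-0.936, -0.115, 0.125], 0.0852]

```text
time: 2.18
tool_pos: [0.4056, 0.2982, 0.2181]
tool_rot: [0.0, 0.7, 0.714, -0.001]
contact_force: [-0.6, 0.3, -0.7]
gripper_width: 1.003
grasp_force: 0.0
```

Call:
arm_command:
  moves:
    - [1, [-0.864, 0.379, 0.125], 0.0853]
    - [1, [-0.864, 0.379, 0.125], 0.0853]
    - [1, [-0.864, 0.379, 0.125], 0.0853]
    - [1, [-0.864, 0.379, 0.125], 0.0853]
    - [1, [-0.864, 0.379, 0.125], 0.0853]
    - [1, [-0.864, 0.379, 0.125], 0.0853]
    - [1, [-0.864, 0.379, 0.125], 0.0853]
    - [1, [-0.864, 0.379, 0.125], 0.0853]

```text
time: 2.85
tool_pos: [0.4649, 0.1739, 0.2002]
tool_rot: [-0.0, 0.861, 0.508, 0.0]
contact_force: [0.1, -0.8, 0.2]
gripper_width: 0.999
grasp_force: 0.0
```

```bash
python3 - <<'E'
from plan import *
s=manip.state();print(s['time'],s['tool_pos'],yawy(s['tool_rot']),s['joint_pos'])
p=grab('wrist','w1.png')
from fit import *
res=pickle.load(open('res.pkl','rb'))
im=cv2.resize(p['frame'],None,fx=4,fy=4)
for k,n in [('h1','head'),('h2','head'),('HT','head_tray')]:
    ct,_=cv2.findContours(sil(p,n,res[k]),0,2);cv2.drawContours(im,ct,-1,(0,255,0),3)
cv2.imwrite('pics/w1o.png',cv2.resize(im,(768,576),interpolation=3)[...,::-1])
E
```

```text
2.85 [0.46493811 0.17387784 0.20024863] -0.5055046321772876 [ 2.07770484e-01 -2.21305739e-01  1.96509104e+00  1.25220689e-04
  1.39750066e+00  7.13253521e-01]
```

View pics/w1o.png

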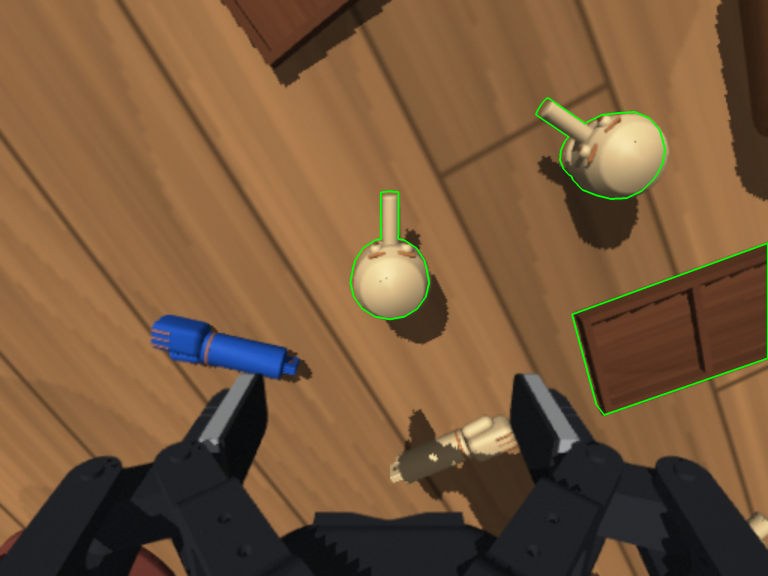

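The wrist view shows the projected models lying exactly on head h2 at (390,280), head h1 at (620,150) and the head tray at (670,330). I'll descend and grip.

```bash
python3 - <<'E'
from plan import *
x,y=.4651,.1735
plan([(x,y,.05,-.507,1,2),(x,y,.05,-.507,-.8,6),(x,y,.17,-.507,-.8,1),(.6108,.0107,.15,-.127,-.8,3),(.6108,.0107,.0575,-.127,-.8,3),(.6108,.0107,.0575,-.127,.5,4),(.6108,.0107,.17,-.127,.5,1)])
E
```

```text
CALL 2
   2 x [1, [-0.001, 0.001, 0.501], 0.0001]
CALL 19
   5 x [1, [-0.001, 0.002, 0.501], 0.0002]
   8 x [-0.8, [-0.001, 0.002, 0.501], 0.0002]
   6 x [-0.8, [-0.001, 0.002, -0.299], 0.0002]
CALL 3
   3 x [-0.8, [-0.239, 0.688, 0.066], -0.0303]
CALL 20
   7 x [-0.8, [-0.364, 0.631, 0.067], -0.0302]
   7 x [-0.8, [-0.364, 0.631, 0.684], -0.0302]
   6 x [0.5, [-0.364, 0.631, 0.684], -0.0302]
CALL 5
   5 x [0.5, [-0.0, -0.0, -0.75], -0.0]
end [0.6109 0.0107 0.1699] -0.12709267593124582
```

Call:
arm_command:
  moves:
    - [1, [0, 0.002, 0.5], 0]
    - [1, [0, 0.002, 0.5], 0]
    - [1, [0, 0.002, 0.5], 0]

```text
time: 3.15
tool_pos: [0.4603, 0.1729, 0.1181]
tool_rot: [-0.002, 0.861, 0.508, -0.006]
contact_force: [-1.7, 1.0, -1.2]
gripper_width: 1.005
grasp_force: 0.0
```

Call:
arm_command:
  moves:
    - [1, [0, 0, 0.35], 0]
    - [1, [0, 0, 0.5], 0]
    - [1, [0, 0, 0.5], 0]
    - [1, [0, 0, 0.5], 0]
    - [-0.8, [0, 0, 0.5], 0]
    - [-0.8, [0, 0, 0.5], 0]
    - [-0.8, [0, 0, 0.5], 0]
    - [-0.8, [0, 0, 0.5], 0]
    - [-0.8, [0, 0, 0.5], 0]
    - [-0.8, [0, 0, 0.5], 0]
    - [-0.8, [0, 0, 0.5], 0]
    - [-0.8, [0, 0, 0.5], 0]
    - [-0.8, [0, 0, 0.4], 0]
    - [-0.8, [0, 0, 0.2], 0]
    - [-0.8, [0, 0, -0.1], 0]
    - [-0.8, [0, 0, -0.3], 0]
    - [-0.8, [0, 0, -0.3], 0]
    - [-0.8, [0, 0, -0.3], 0]

```text
time: 4.65
tool_pos: [0.4676, 0.1738, 0.1746]
tool_rot: [0.001, 0.862, 0.507, 0.004]
contact_force: [0.4, -0.8, -1.2]
gripper_width: 0.564
grasp_force: 62.0
```

```bash
python3 - <<'E'
from plan import *
s=manip.state();print(s['tool_pos'],s['gripper_width']*85,s['grasp_force'])
grab('wrist','w2.png')
x,y=.6108,.0107
plan([(x,y,.15,-.127,-.8,3),(x,y,.0575,-.127,-.8,3),(x,y,.0575,-.127,.5,4),(x,y,.17,-.127,.5,1)])
E
```

```text
[0.46756034 0.17376912 0.17462704] 47.93034577133253 61.97802976705134
CALL 3
   3 x [-0.8, [-0.24, 0.685, 0.073], -0.0303]
CALL 20
   7 x [-0.8, [-0.365, 0.628, 0.073], -0.0302]
   7 x [-0.8, [-0.365, 0.628, 0.69], -0.0302]
   6 x [0.5, [-0.365, 0.628, 0.69], -0.0302]
CALL 5
   5 x [0.5, [0.0, -0.0, -0.75], -0.0]
end [0.6108 0.0107 0.17  ] -0.1270972056781133
```

View pics/w2.png

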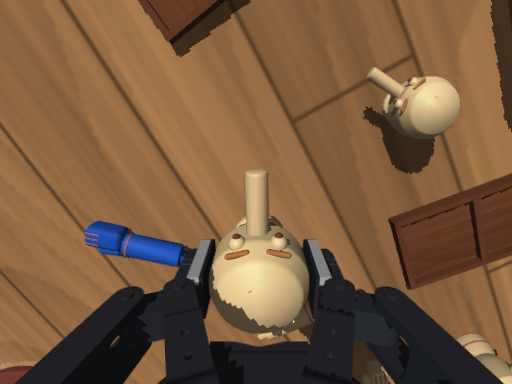

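The wrist view shows the head held between the pads at (258,280), nose up at (257,200), width 48 mm. I'll carry it over to the tray and settle before lowering.

Call:
arm_command:
  moves:
    - [-0.8, [-0.24, 0.685, 0.073], -0.0303]
    - [-0.8, [-0.24, 0.685, 0.073], -0.0303]
    - [-0.8, [-0.24, 0.685, 0.073], -0.0303]

```text
time: 4.95
tool_pos: [0.5378, 0.0902, 0.1572]
tool_rot: [-0.0, 0.809, 0.588, -0.001]
contact_force: [-0.8, 0.4, -0.7]
gripper_width: 0.559
grasp_force: 62.1
```

Call:
arm_command:
  moves:
    - [-0.8, [-0.365, 0.628, 0.073], -0.0302]
    - [-0.8, [-0.365, 0.628, 0.073], -0.0302]
    - [-0.8, [-0.365, 0.628, 0.073], -0.0302]
    - [-0.8, [-0.365, 0.628, 0.073], -0.0302]
    - [-0.8, [-0.365, 0.628, 0.073], -0.0302]
    - [-0.8, [-0.365, 0.628, 0.073], -0.0302]
    - [-0.8, [-0.365, 0.628, 0.073], -0.0302]
    - [-0.8, [-0.365, 0.628, 0.073], -0.0302]
    - [-0.8, [-0.365, 0.628, 0.073], -0.0302]

```text
time: 5.7
tool_pos: [0.6095, 0.0115, 0.1483]
tool_rot: [0.0, 0.75, 0.661, 0.0]
contact_force: [-0.1, 0.4, -0.1]
gripper_width: 0.557
grasp_force: 62.1
```

```bash
python3 - <<'E'
from plan import *
s=manip.state();print(s['tool_pos'],yawy(s['tool_rot']),s['gripper_width']*85,s['time'])
x,y=.6108,.0107
plan([(x,y,.0575,-.127,-.8,3),(x,y,.0575,-.127,.5,4),(x,y,.17,-.127,.5,1)])
E
```

```text
[0.60953465 0.01154341 0.14827038] -0.1257245245656093 47.35692412709137 5.7
CALL 18
   7 x [-0.8, [-0.005, 0.009, 0.605], 0.0002]
   6 x [0.5, [-0.005, 0.009, 0.605], 0.0002]
   5 x [0.5, [-0.005, 0.009, -0.145], 0.0002]
end [0.6108 0.0106 0.17  ] -0.12698116162704523
```

Call:
arm_command:
  moves:
    - [-0.8, [-0.005, 0.009, 0.2], 0]
    - [-0.8, [-0.005, 0.009, 0.4], 0]
    - [-0.8, [-0.005, 0.009, 0.5], 0]
    - [-0.8, [-0.005, 0.009, 0.57], 0]
    - [-0.8, [-0.005, 0.009, 0.605], 0]
    - [-0.8, [-0.005, 0.009, 0.605], 0]
    - [-0.8, [-0.005, 0.009, 0.605], 0]
    - [-0.8, [-0.005, 0.009, 0.605], 0]
    - [-0.8, [-0.005, 0.009, 0.605], 0]

```text
time: 6.45
tool_pos: [0.6121, 0.01, 0.0594]
tool_rot: [0.001, 0.75, 0.661, 0.001]
contact_force: [-3.0, 0.8, 5.2]
gripper_width: 0.556
grasp_force: 62.8
```

```bash
python3 - <<'E'
from plan import *
s=manip.state();print(s['tool_pos'],yawy(s['tool_rot']),s['contact_force'])
E
```

```text
[0.61211953 0.00998345 0.05942581] -0.12664245404421812 [-3.01495966  0.75353873  5.21583525]
```

Call:
arm_command:
  moves:
    - [0.5, [0, 0, 0], 0]
    - [0.5, [0, 0, 0], 0]
    - [0.5, [0, 0, 0], 0]
    - [0.5, [0, 0, 0], 0]
    - [0.5, [0, 0, 0], 0]
    - [0.5, [0, 0, -0.1], 0]
    - [0.5, [0, 0, -0.3], 0]
    - [0.5, [0, 0, -0.55], 0]
    - [0.5, [0, 0, -0.75], 0]
    - [0.5, [0, 0, -0.75], 0]
    - [0.5, [0, 0, -0.75], 0]
    - [0.5, [0, 0, -0.75], 0]

```text
time: 7.45
tool_pos: [0.611, 0.0096, 0.1694]
tool_rot: [-0.0, 0.751, 0.661, -0.0]
contact_force: [-0.2, -0.3, -0.5]
gripper_width: 0.752
grasp_force: 0.0
```

```bash
python3 - <<'E'
from plan import *
s=manip.state();print(s['tool_pos'],yawy(s['tool_rot']),s['gripper_width']*85)
x,y=.6228,.1747
plan([(x,y,.17,.54,1,2),(x,y,.05,.54,1,2),(x,y,.05,.54,-.8,6),(x,y,.17,.54,-.8,3),(.6962,-.0002,.15,-.127,-.8,3)])
E
```

```text
[0.61101124 0.00960707 0.16938215] -0.12714198357089634 63.889864878873716
CALL 3
   3 x [1, [0.551, -0.031, -0.002], -0.0531]
CALL 20
   6 x [1, [0.53, 0.151, -0.002], -0.0531]
   6 x [1, [0.53, 0.151, 0.798], -0.0531]
   8 x [-0.8, [0.53, 0.151, 0.798], -0.0531]
CALL 11
   8 x [-0.8, [0.0, 0.001, -0.8], 0.0]
   3 x [-0.8, [-0.626, -0.089, -0.733], 0.0531]
CALL 7
   7 x [-0.8, [-0.621, 0.119, 0.066], 0.0531]
end [ 6.962e-01 -3.000e-04  1.500e-01] -0.12714198357089634
```

Call:
arm_command:
  moves:
    - [1, [0.551, -0.031, -0.002], -0.0531]
    - [1, [0.551, -0.031, -0.002], -0.0531]
    - [1, [0.551, -0.031, -0.002], -0.0531]

```text
time: 7.7
tool_pos: [0.6158, 0.0975, 0.1676]
tool_rot: [-0.002, 0.627, 0.779, -0.0]
contact_force: [1.1, -0.2, 0.1]
gripper_width: 0.996
grasp_force: 0.0
```

Call:
arm_command:
  moves:
    - [1, [0.53, 0.151, -0.002], -0.0531]
    - [1, [0.53, 0.151, -0.002], -0.0531]
    - [1, [0.53, 0.151, -0.002], -0.0531]
    - [1, [0.53, 0.151, -0.002], -0.0531]
    - [1, [0.53, 0.151, -0.002], -0.0531]
    - [1, [0.53, 0.151, -0.002], -0.0531]
    - [1, [0.53, 0.151, 0.3], -0.0531]
    - [1, [0.53, 0.151, 0.55], -0.0531]
    - [1, [0.53, 0.151, 0.72], -0.0531]
    - [1, [0.53, 0.151, 0.798], -0.0531]
    - [1, [0.53, 0.151, 0.798], -0.0531]
    - [1, [0.53, 0.151, 0.798], -0.0531]
    - [-0.8, [0.53, 0.151, 0.798], -0.0531]
    - [-0.8, [0.53, 0.151, 0.798], -0.0531]
    - [-0.8, [0.53, 0.151, 0.798], -0.0531]
    - [-0.8, [0.53, 0.151, 0.798], -0.0531]
    - [-0.8, [0.53, 0.151, 0.798], -0.0531]
    - [-0.8, [0.53, 0.151, 0.798], -0.0531]
    - [-0.8, [0.53, 0.151, 0.798], -0.0531]
    - [-0.8, [0.53, 0.151, 0.798], -0.0531]

```text
time: 9.37
tool_pos: [0.6249, 0.1749, 0.0535]
tool_rot: [0.002, 0.493, 0.87, 0.001]
contact_force: [-1.1, -1.2, 5.5]
gripper_width: 0.56
grasp_force: 62.1
```

Call:
arm_command:
  moves:
    - [-0.8, [0, 0, -0.1], 0]
    - [-0.8, [0, 0, -0.3], 0]
    - [-0.8, [0, 0, -0.55], 0]
    - [-0.8, [0, 0, -0.8], 0]
    - [-0.8, [0, 0, -0.8], 0]
    - [-0.8, [0, 0, -0.8], 0]
    - [-0.8, [-0.626, -0.089, -0.733], 0.0531]
    - [-0.8, [-0.626, -0.089, -0.733], 0.0531]
    - [-0.8, [-0.626, -0.089, -0.733], 0.0531]

```text
time: 10.12
tool_pos: [0.6601, 0.0832, 0.1587]
tool_rot: [-0.0, 0.634, 0.774, -0.002]
contact_force: [-0.1, 0.0, -0.6]
gripper_width: 0.561
grasp_force: 61.9
```

Call:
arm_command:
  moves:
    - [-0.8, [-0.621, 0.119, 0.066], 0.0531]
    - [-0.8, [-0.621, 0.119, 0.066], 0.0531]
    - [-0.8, [-0.621, 0.119, 0.066], 0.0531]
    - [-0.8, [-0.621, 0.119, 0.066], 0.0531]
    - [-0.8, [-0.621, 0.119, 0.066], 0.0531]
    - [-0.8, [-0.621, 0.119, 0.066], 0.0531]
    - [-0.8, [-0.621, 0.119, 0.066], 0.0531]

```text
time: 10.7
tool_pos: [0.6958, 0.0012, 0.1502]
tool_rot: [-0.0, 0.75, 0.662, -0.0]
contact_force: [-0.8, 0.4, -0.5]
gripper_width: 0.562
grasp_force: 61.9
```

```bash
python3 - <<'E'
from plan import *
s=manip.state();print(s['tool_pos'],yawy(s['tool_rot']),s['gripper_width']*85,s['grasp_force'])
grab('top','t2.png')
a=cv2.imread('pics/t2.png')[90:315,80:445]; cv2.imwrite('pics/t2c.png',cv2.resize(a,None,fx=2.19,fy=2.19,interpolation=cv2.INTER_CUBIC))
E
```

```text
[0.69582348 0.00122673 0.15020672] -0.12457724333132746 47.767821917984335 61.915682195685804
```

View pics/t2c.png

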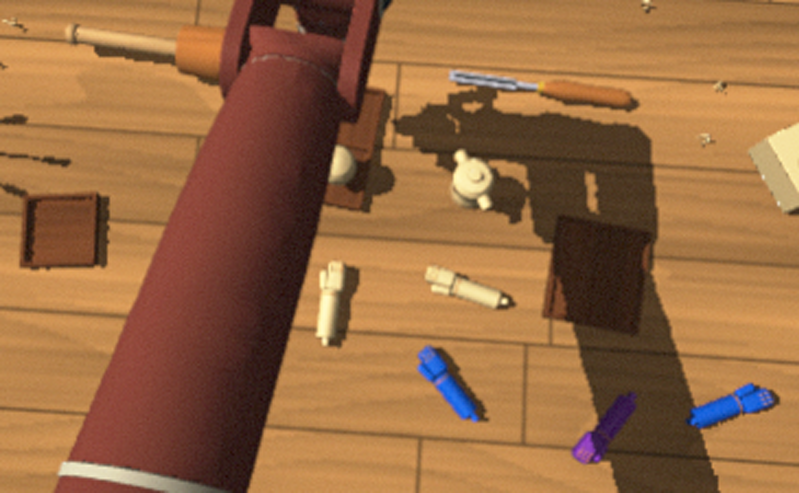

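The first head sits in the near bay at about (342,165), partly hidden by the arm, and everything else is undisturbed. I'll lower the second head into the far bay.

Call:
arm_command:
  moves:
    - [-0.8, [0, 0, 0.2], 0]
    - [-0.8, [0, 0, 0.4], 0]
    - [-0.8, [0, 0, 0.5], 0]
    - [-0.8, [0, 0, 0.57], 0]
    - [-0.8, [0, 0, 0.615], 0]
    - [-0.8, [0, 0, 0.615], 0]
    - [-0.8, [0, 0, 0.615], 0]
    - [-0.8, [0, 0, 0.615], 0]
    - [0.5, [0, 0, 0.615], 0]
    - [0.5, [0, 0, 0.615], 0]
    - [0.5, [0, 0, 0.615], 0]
    - [0.5, [0, 0, 0.615], 0]
    - [0.5, [0, 0, 0.615], 0]
    - [0.5, [0, 0, 0.5], 0]
    - [0.5, [0, 0, 0.3], 0]
    - [0.5, [0, 0, 0.1], 0]
    - [0.5, [0, 0, -0.1], 0]
    - [0.5, [0, 0, -0.2], 0]
    - [0.5, [0, 0, -0.2], 0]
    - [0.5, [0, 0, -0.2], 0]

```text
time: 12.42
tool_pos: [0.6968, -0.0003, 0.181]
tool_rot: [0.001, 0.751, 0.661, 0.001]
contact_force: [-0.7, -0.2, -0.8]
gripper_width: 0.746
grasp_force: 0.0
```

```bash
python3 - <<'E'
from plan import *
s=manip.state();print(s['tool_pos'],yawy(s['tool_rot']),s['gripper_width']*85)
r=pickle.load(open('res.pkl','rb'))['t'];tt=pickle.load(open('res.pkl','rb'))['TT'];print(r,tt)
x,y,_,w=r;w=(w-s_ if False else w)
w=(w+np.pi/2)%np.pi-np.pi/2;print('psi',w,'j1',np.arctan2(y,x))
plan([(x,y,.18,w,1,3),(x,y,.059,w,1,2),(x,y,.059,w,-.8,6),(x,y,.18,w,-.8,2)])
E
```

```text
[ 6.96809905e-01 -3.02074958e-04  1.81049801e-01] -0.12712108513210443 63.43773379113286
[ 6.00508753e-01 -1.74241377e-01  1.84712465e-03 -4.19535880e+00] [ 5.05754176e-01  3.78977247e-01  9.40400931e-04 -1.45001334e+00]
psi -1.0537661425849976 j1 -0.2824015590493886
CALL 4
   4 x [1, [-0.616, -0.245, 0.003], 0.0737]
CALL 15
   8 x [1, [-0.66, 0.056, 0.004], 0.0738]
   7 x [1, [-0.66, 0.056, 0.811], 0.0738]
CALL 15
   8 x [-0.8, [-0.0, 0.0, -0.0], -0.0]
   7 x [-0.8, [-0.0, 0.0, -0.807], -0.0]
end [ 0.6005 -0.1742  0.18  ] -1.0538909179410934
```

Call:
arm_command:
  moves:
    - [1, [-0.616, -0.245, 0.003], 0.0737]
    - [1, [-0.616, -0.245, 0.003], 0.0737]
    - [1, [-0.616, -0.245, 0.003], 0.0737]
    - [1, [-0.616, -0.245, 0.003], 0.0737]

```text
time: 12.75
tool_pos: [0.645, -0.09, 0.176]
tool_rot: [-0.002, 0.884, 0.467, -0.003]
contact_force: [-0.8, 0.7, -0.6]
gripper_width: 1.001
grasp_force: 0.0
```

Call:
arm_command:
  moves:
    - [1, [-0.66, 0.056, 0.004], 0.0738]
    - [1, [-0.66, 0.056, 0.004], 0.0738]
    - [1, [-0.66, 0.056, 0.004], 0.0738]
    - [1, [-0.66, 0.056, 0.004], 0.0738]
    - [1, [-0.66, 0.056, 0.004], 0.0738]
    - [1, [-0.66, 0.056, 0.004], 0.0738]
    - [1, [-0.66, 0.056, 0.004], 0.0738]
    - [1, [-0.66, 0.056, 0.004], 0.0738]
    - [1, [-0.66, 0.056, 0.3], 0.0738]
    - [1, [-0.66, 0.056, 0.55], 0.0738]
    - [1, [-0.66, 0.056, 0.7], 0.0738]
    - [1, [-0.66, 0.056, 0.811], 0.0738]
    - [1, [-0.66, 0.056, 0.811], 0.0738]
    - [1, [-0.66, 0.056, 0.811], 0.0738]

```text
time: 13.92
tool_pos: [0.5997, -0.1733, 0.0574]
tool_rot: [-0.001, 0.967, 0.256, -0.001]
contact_force: [0.5, -0.5, -0.2]
gripper_width: 1.0
grasp_force: 0.0
```

Call:
arm_command:
  moves:
    - [-0.8, [0, 0, 0], 0]
    - [-0.8, [0, 0, 0], 0]
    - [-0.8, [0, 0, 0], 0]
    - [-0.8, [0, 0, 0], 0]
    - [-0.8, [0, 0, 0], 0]
    - [-0.8, [0, 0, 0], 0]
    - [-0.8, [0, 0, 0], 0]
    - [-0.8, [0, 0, -0.1], 0]
    - [-0.8, [0, 0, -0.3], 0]
    - [-0.8, [0, 0, -0.55], 0]
    - [-0.8, [0, 0, -0.807], 0]
    - [-0.8, [0, 0, -0.807], 0]
    - [-0.8, [0, 0, -0.807], 0]
    - [-0.8, [0, 0, -0.807], 0]

```text
time: 15.08
tool_pos: [0.5999, -0.1741, 0.18]
tool_rot: [0.0, 0.967, 0.256, 0.0]
contact_force: [-0.9, 0.0, -1.9]
gripper_width: 0.614
grasp_force: 63.0
```

```bash
python3 - <<'E'
from plan import *
s=manip.state();print(s['tool_pos'],yawy(s['tool_rot']),s['gripper_width']*85,s['grasp_force'])
p=grab('wrist','w3.png')
# carry at z .2 to clear the heads (top 78), end over the torso tray with grip along its sides: psi near j1
x,y=.5058,.379
plan([(x,y,.2,.12,-.8,4),(x,y,.068,.12,-.8,4)])
E
```

```text
[ 0.59994242 -0.17406915  0.18002506] -1.0538355852780208 52.203652497443684 62.997749929782
CALL 4
   4 x [-0.8, [0.32, -0.878, -0.036], -0.0467]
CALL 4
   4 x [-0.8, [0.56, -0.748, -0.036], -0.0467]
CALL 4
   4 x [-0.8, [0.753, -0.554, -0.036], -0.0467]
CALL 18
   9 x [-0.8, [0.88, -0.313, -0.036], -0.0467]
   9 x [-0.8, [0.88, -0.313, 0.844], -0.0467]
end [0.5057 0.379  0.0681] 0.11984746794328704
```

View pics/w3.png

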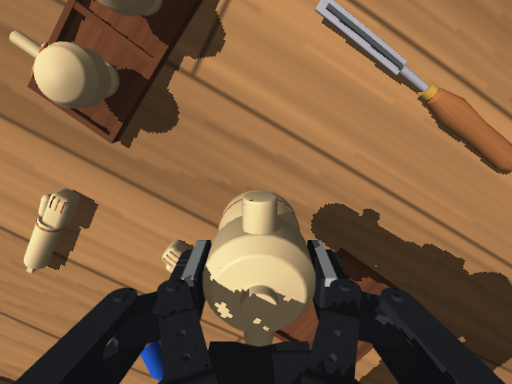

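The torso is held square between the pads at (260,265), and both heads stand in the head tray at the upper left. I'll carry the torso to its tray.

Call:
arm_command:
  moves:
    - [-0.8, [0.32, -0.878, -0.036], -0.0467]
    - [-0.8, [0.32, -0.878, -0.036], -0.0467]
    - [-0.8, [0.32, -0.878, -0.036], -0.0467]
    - [-0.8, [0.32, -0.878, -0.036], -0.0467]

```text
time: 15.47
tool_pos: [0.5744, -0.0317, 0.1824]
tool_rot: [-0.002, 0.918, 0.396, -0.002]
contact_force: [-0.8, -0.2, -0.2]
gripper_width: 0.61
grasp_force: 63.2
```

Call:
arm_command:
  moves:
    - [-0.8, [0.56, -0.748, -0.036], -0.0467]
    - [-0.8, [0.56, -0.748, -0.036], -0.0467]
    - [-0.8, [0.56, -0.748, -0.036], -0.0467]
    - [-0.8, [0.56, -0.748, -0.036], -0.0467]

```text
time: 15.8
tool_pos: [0.5512, 0.1062, 0.1884]
tool_rot: [-0.002, 0.85, 0.526, -0.001]
contact_force: [-0.1, -0.1, -1.0]
gripper_width: 0.613
grasp_force: 63.2
```

Call:
arm_command:
  moves:
    - [-0.8, [0.753, -0.554, -0.036], -0.0467]
    - [-0.8, [0.753, -0.554, -0.036], -0.0467]
    - [-0.8, [0.753, -0.554, -0.036], -0.0467]
    - [-0.8, [0.753, -0.554, -0.036], -0.0467]

```text
time: 16.13
tool_pos: [0.5279, 0.2443, 0.1939]
tool_rot: [-0.001, 0.764, 0.645, -0.001]
contact_force: [0.2, -1.0, -0.5]
gripper_width: 0.609
grasp_force: 63.2
```

Call:
arm_command:
  moves:
    - [-0.8, [0.88, -0.313, -0.036], -0.0467]
    - [-0.8, [0.88, -0.313, -0.036], -0.0467]
    - [-0.8, [0.88, -0.313, -0.036], -0.0467]
    - [-0.8, [0.88, -0.313, -0.036], -0.0467]
    - [-0.8, [0.88, -0.313, -0.036], -0.0467]
    - [-0.8, [0.88, -0.313, -0.036], -0.0467]
    - [-0.8, [0.88, -0.313, -0.036], -0.0467]
    - [-0.8, [0.88, -0.313, -0.036], -0.0467]
    - [-0.8, [0.88, -0.313, -0.036], -0.0467]

```text
time: 16.88
tool_pos: [0.5071, 0.3771, 0.2007]
tool_rot: [-0.0, 0.664, 0.747, -0.0]
contact_force: [-0.4, 0.9, 0.4]
gripper_width: 0.607
grasp_force: 63.2
```

```bash
python3 - <<'E'
from plan import *
s=manip.state();print(s['tool_pos'],yawy(s['tool_rot']),s['gripper_width']*85,s['grasp_force'])
x,y=.5058,.379
plan([(x,y,.067,.12,-.8,4)])
E
```

```text
[0.50706199 0.37713261 0.20072005] 0.11761337973674088 51.59658535669358 63.2151407841593
CALL 9
   9 x [-0.8, [0.013, -0.007, 0.891], -0.0004]
end [0.5058 0.3789 0.0671] 0.12012665385961271
```

Call:
arm_command:
  moves:
    - [-0.8, [0, 0, 0.25], 0]
    - [-0.8, [0, 0, 0.5], 0]
    - [-0.8, [0, 0, 0.7], 0]
    - [-0.8, [0, 0, 0.8], 0]
    - [-0.8, [0, 0, 0.86], 0]
    - [-0.8, [0, 0, 0.893], 0]
    - [-0.8, [0, 0, 0.893], 0]
    - [-0.8, [0, 0, 0.893], 0]
    - [-0.8, [0, 0, 0.893], 0]
    - [0.6, [0, 0, 0.893], 0]
    - [0.6, [0, 0, 0.893], 0]
    - [0.6, [0, 0, 0.893], 0]
    - [0.6, [0, 0, 0.893], 0]
    - [0.6, [0, 0, 0.893], 0]
    - [0.6, [0, 0, 0.893], 0]

```text
time: 18.13
tool_pos: [0.5066, 0.3787, 0.0672]
tool_rot: [0.0, 0.663, 0.748, 0.0]
contact_force: [0.4, 1.1, -0.6]
gripper_width: 0.802
grasp_force: 0.0
```

Call:
arm_command:
  moves:
    - [0.6, [0, 0, -0.1], 0]
    - [0.6, [0, 0, -0.3], 0]
    - [0.6, [0, 0, -0.5], 0]
    - [0.6, [0, 0, -0.7], 0]
    - [0.6, [0, 0, -0.8], 0]
    - [0.6, [0, 0, -0.8], 0]
    - [0.6, [0, 0, -0.8], 0]

```text
time: 18.72
tool_pos: [0.5071, 0.3789, 0.1885]
tool_rot: [0.0, 0.664, 0.748, 0.001]
contact_force: [-0.9, 0.0, -1.1]
gripper_width: 0.801
grasp_force: 0.0
```

```bash
python3 - <<'E'
from plan import *
s=manip.state();print(s['tool_pos'],yawy(s['tool_rot']),s['gripper_width']*85)
r=pickle.load(open('res.pkl','rb'));print(r['f1'],r['f2'],r['FT'])
x,y,_,w=r['f1'];w+=np.pi/2;print('psi',w)
plan([(x,y,.17,w,1,3),(x,y,.03,w,1,3)])
E
```

```text
[0.50710928 0.37889252 0.1885048 ] 0.11979800203938887 68.09355717661175
[ 4.29004488e-01  4.26180542e-03  2.72188273e-04 -3.90431186e-02] [ 0.46067236 -0.17479108  0.00371101  1.3175215 ] [ 0.49265393 -0.35537733 -0.00325374 -0.12840422]
psi 1.53175320818122
CALL 4
   4 x [1, [-0.806, -0.272, 0.041], -0.0749]
CALL 4
   4 x [1, [-0.595, -0.607, 0.041], -0.0749]
CALL 16
   8 x [1, [-0.254, -0.812, 0.041], -0.0749]
   8 x [1, [-0.254, -0.812, 0.975], -0.0749]
end [0.4289 0.0042 0.03  ] 1.5316297405626416
```

Call:
arm_command:
  moves:
    - [1, [-0.806, -0.272, 0.041], -0.0749]
    - [1, [-0.806, -0.272, 0.041], -0.0749]
    - [1, [-0.806, -0.272, 0.041], -0.0749]
    - [1, [-0.806, -0.272, 0.041], -0.0749]

```text
time: 19.05
tool_pos: [0.4772, 0.2486, 0.1762]
tool_rot: [-0.002, 0.47, 0.883, -0.004]
contact_force: [-0.4, 1.0, -0.6]
gripper_width: 0.999
grasp_force: 0.0
```

Call:
arm_command:
  moves:
    - [1, [-0.595, -0.607, 0.041], -0.0749]
    - [1, [-0.595, -0.607, 0.041], -0.0749]
    - [1, [-0.595, -0.607, 0.041], -0.0749]
    - [1, [-0.595, -0.607, 0.041], -0.0749]

```text
time: 19.38
tool_pos: [0.4519, 0.1255, 0.1714]
tool_rot: [-0.003, 0.251, 0.968, -0.002]
contact_force: [0.3, -0.2, -0.0]
gripper_width: 1.002
grasp_force: 0.0
```

Call:
arm_command:
  moves:
    - [1, [-0.254, -0.812, 0.041], -0.0749]
    - [1, [-0.254, -0.812, 0.041], -0.0749]
    - [1, [-0.254, -0.812, 0.041], -0.0749]
    - [1, [-0.254, -0.812, 0.041], -0.0749]
    - [1, [-0.254, -0.812, 0.041], -0.0749]
    - [1, [-0.254, -0.812, 0.041], -0.0749]
    - [1, [-0.254, -0.812, 0.041], -0.0749]
    - [1, [-0.254, -0.812, 0.041], -0.0749]

```text
time: 20.05
tool_pos: [0.4277, 0.0045, 0.1675]
tool_rot: [-0.001, 0.02, 1.0, 0.0]
contact_force: [0.1, 0.2, -0.6]
gripper_width: 1.002
grasp_force: 0.0
```

```bash
python3 - <<'E'
from plan import *
from fit import *
s=manip.state();print(s['tool_pos'],yawy(s['tool_rot']),s['joint_pos'])
p=grab('wrist','w4.png');res=pickle.load(open('res.pkl','rb'))
h=cv2.cvtColor(p['frame'],cv2.COLOR_RGB2HSV);m=((h[...,1]<120)&(h[...,2]>60)&(h[...,0]<40)).astype(np.uint8)
q0=res['f1']*[1,1,0,1];win=cv2.dilate(cv2.resize(sil(p,'forearm',q0),(512,384),interpolation=cv2.INTER_AREA),np.ones((25,25)))
m=m*win;m=max(blobs(m,20,99999),key=lambda e:e[1][4])[2]
q,e=fit([(p,m)],'forearm',q0,True);print(q0,q,e)
im=cv2.resize(p['frame'],None,fx=4,fy=4)
for c,qq in(((255,0,0),q0),((0,255,0),q)):
    ct,_=cv2.findContours(sil(p,'forearm',qq),0,2);cv2.drawContours(im,ct,-1,c,2)
cv2.imwrite('pics/w4o.png',cv2.resize(im,(768,576),interpolation=3)[...,::-1])
E
```

```text
[0.42774996 0.00451011 0.16747916] 1.5305297924070966 [-1.63875581e-01 -3.79349772e-01  2.14521927e+00  1.36653687e-04
  1.37806371e+00 -1.69443219e+00]
[ 0.42900449  0.00426181  0.         -0.03904312] [ 0.43193217  0.00359066  0.         -0.02927902] 0.47532472508525225
```

View pics/w4o.png

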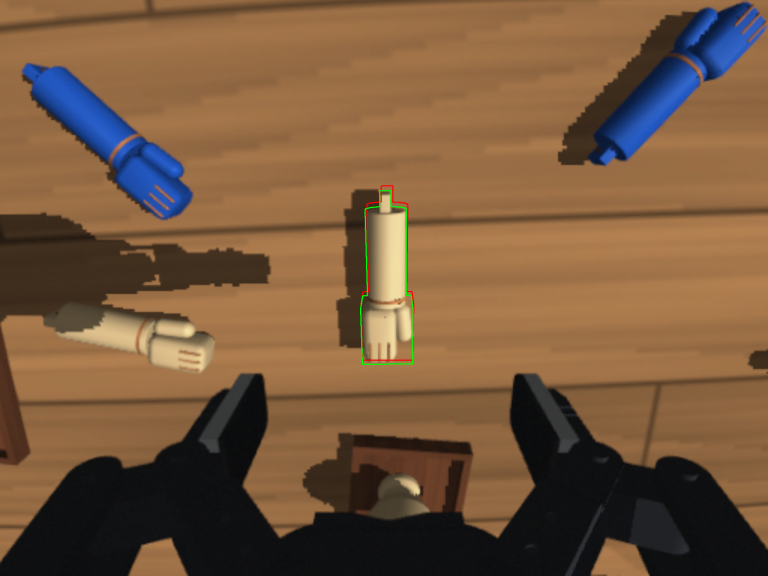

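The wrist view shows forearm f1 at (387,275), with the model within about 3 mm of it. The refined origin is (0.431, 0.004). I'll descend and grip.

```bash
python3 - <<'E'
from plan import *
plan([(.431,.004,.03,1.538,1,3),(.431,.004,.03,1.538,-.8,7),(.431,.004,.13,1.538,-.8,2),(.4965,-.3256,.13,1.4424,-.8,4)])
E
```

```text
CALL 17
   8 x [1, [-0.02, -0.003, 0.919], -0.0011]
   9 x [-0.8, [-0.02, -0.003, 0.919], -0.0011]
CALL 9
   6 x [-0.8, [-0.0, -0.0, -0.667], 0.0]
   3 x [-0.8, [-0.17, -0.727, -0.667], 0.0051]
CALL 3
   3 x [-0.8, [-0.192, -0.722, 0.0], 0.005]
CALL 8
   8 x [-0.8, [-0.216, -0.715, 0.0], 0.0051]
end [ 0.4965 -0.3256  0.13  ] 1.4425196330250687
```

Call:
arm_command:
  moves:
    - [1, [-0.02, -0.003, 0.25], 0]
    - [1, [-0.02, -0.003, 0.5], 0]
    - [1, [-0.02, -0.003, 0.7], 0]
    - [1, [-0.02, -0.003, 0.82], 0]
    - [1, [-0.02, -0.003, 0.919], 0]
    - [1, [-0.02, -0.003, 0.919], 0]
    - [1, [-0.02, -0.003, 0.919], 0]
    - [1, [-0.02, -0.003, 0.919], 0]
    - [-0.8, [-0.02, -0.003, 0.919], 0]
    - [-0.8, [-0.02, -0.003, 0.919], 0]
    - [-0.8, [-0.02, -0.003, 0.919], 0]
    - [-0.8, [-0.02, -0.003, 0.919], 0]
    - [-0.8, [-0.02, -0.003, 0.919], 0]
    - [-0.8, [-0.02, -0.003, 0.919], 0]
    - [-0.8, [-0.02, -0.003, 0.919], 0]
    - [-0.8, [-0.02, -0.003, 0.919], 0]
    - [-0.8, [-0.02, -0.003, 0.919], 0]

```text
time: 21.52
tool_pos: [0.432, 0.0033, 0.0316]
tool_rot: [0.001, 0.02, 1.0, -0.0]
contact_force: [-1.0, 0.9, 6.2]
gripper_width: 0.276
grasp_force: 59.2
```

Call:
arm_command:
  moves:
    - [-0.8, [0, 0, -0.1], 0]
    - [-0.8, [0, 0, -0.3], 0]
    - [-0.8, [0, 0, -0.5], 0]
    - [-0.8, [0, 0, -0.667], 0]
    - [-0.8, [0, 0, -0.667], 0]
    - [-0.8, [0, 0, -0.667], 0]

```text
time: 22.02
tool_pos: [0.4322, 0.0033, 0.1322]
tool_rot: [0.002, 0.02, 1.0, -0.0]
contact_force: [0.7, 0.4, -1.3]
gripper_width: 0.278
grasp_force: 59.0
```

```bash
python3 - <<'E'
from plan import *
s=manip.state();print(s['tool_pos'],yawy(s['tool_rot']),s['gripper_width']*85,s['grasp_force'])
plan([(.4965,-.3256,.13,1.4424,-.8,4)])
E
```

```text
[0.43223836 0.00327511 0.13220517] 1.5307058794327701 23.651316530995263 58.954700231552124
CALL 3
   3 x [-0.8, [-0.172, -0.725, 0.005], 0.0047]
CALL 3
   3 x [-0.8, [-0.193, -0.719, 0.005], 0.0047]
CALL 8
   8 x [-0.8, [-0.215, -0.713, 0.005], 0.0047]
end [ 0.4965 -0.3256  0.13  ] 1.4421129666015378
```

Call:
arm_command:
  moves:
    - [-0.8, [-0.172, -0.725, 0.005], 0.0047]
    - [-0.8, [-0.172, -0.725, 0.005], 0.0047]
    - [-0.8, [-0.172, -0.725, 0.005], 0.0047]

```text
time: 22.27
tool_pos: [0.4518, -0.1078, 0.128]
tool_rot: [-0.001, 0.035, 0.999, 0.0]
contact_force: [1.1, 0.5, -0.7]
gripper_width: 0.278
grasp_force: 59.1
```

Call:
arm_command:
  moves:
    - [-0.8, [-0.193, -0.719, 0.005], 0.0047]
    - [-0.8, [-0.193, -0.719, 0.005], 0.0047]
    - [-0.8, [-0.193, -0.719, 0.005], 0.0047]

```text
time: 22.52
tool_pos: [0.4731, -0.2182, 0.1268]
tool_rot: [-0.002, 0.05, 0.999, 0.001]
contact_force: [0.4, 0.6, 0.1]
gripper_width: 0.277
grasp_force: 59.1
```

Call:
arm_command:
  moves:
    - [-0.8, [-0.215, -0.713, 0.005], 0.0047]
    - [-0.8, [-0.215, -0.713, 0.005], 0.0047]
    - [-0.8, [-0.215, -0.713, 0.005], 0.0047]
    - [-0.8, [-0.215, -0.713, 0.005], 0.0047]
    - [-0.8, [-0.215, -0.713, 0.005], 0.0047]
    - [-0.8, [-0.215, -0.713, 0.005], 0.0047]
    - [-0.8, [-0.215, -0.713, 0.005], 0.0047]
    - [-0.8, [-0.215, -0.713, 0.005], 0.0047]

```text
time: 23.18
tool_pos: [0.4953, -0.3239, 0.1279]
tool_rot: [-0.001, 0.064, 0.998, 0.0]
contact_force: [0.0, -1.0, -1.7]
gripper_width: 0.281
grasp_force: 59.1
```

```bash
python3 - <<'E'
from plan import *
from fit import *
s=manip.state();print(s['tool_pos'],yawy(s['tool_rot']),s['gripper_width']*85,s['grasp_force'])
p=grab('wrist');res=pickle.load(open('res.pkl','rb'))
im=cv2.resize(p['frame'],None,fx=4,fy=4)
ct,_=cv2.findContours(sil(p,'forearm_tray',res['FT']*[1,1,0,1]),0,2);cv2.drawContours(im,ct,-1,(0,255,0),2)
cv2.imwrite('pics/w5o.png',cv2.resize(im,(768,576),interpolation=3)[...,::-1])
plan([(.4965,-.3256,.0385,1.4424,-.8,4)])
E
```

```text
[ 0.49525252 -0.32391846  0.12786289] 1.4434965178640913 23.91030410935597 59.099732637405396
CALL 8
   8 x [-0.8, [-0.008, -0.009, 0.598], 0.0002]
end [ 0.4965 -0.3256  0.0385] 1.4422668758460766
```

View pics/w5o.png

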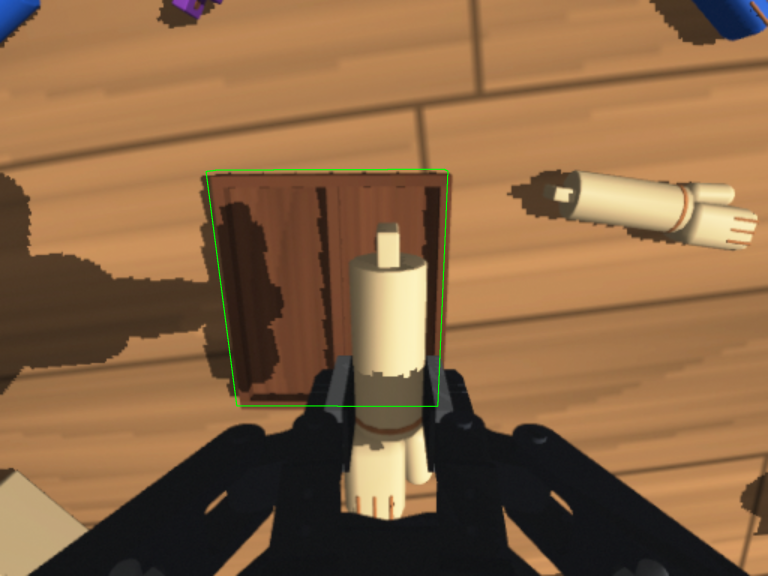

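The wrist view shows the forearm held straight at (390,330) over the right-hand bay, with the tray outline matching. I'll lower it.

Call:
arm_command:
  moves:
    - [-0.8, [-0.008, -0.009, 0.2], 0]
    - [-0.8, [-0.008, -0.009, 0.38], 0]
    - [-0.8, [-0.008, -0.009, 0.5], 0]
    - [-0.8, [-0.008, -0.009, 0.56], 0]
    - [-0.8, [-0.008, -0.009, 0.59], 0]
    - [-0.8, [-0.008, -0.009, 0.598], 0]
    - [-0.8, [-0.008, -0.009, 0.598], 0]
    - [-0.8, [-0.008, -0.009, 0.598], 0]
    - [-0.8, [-0.008, -0.009, 0.598], 0]
    - [-0.8, [-0.008, -0.009, 0.598], 0]

```text
time: 24.07
tool_pos: [0.4973, -0.3275, 0.0402]
tool_rot: [0.001, 0.064, 0.998, -0.001]
contact_force: [0.9, -0.3, -0.7]
gripper_width: 0.274
grasp_force: 59.1
```

Call:
arm_command:
  moves:
    - [-0.8, [0, 0, 0.01], 0]
    - [-0.8, [0, 0, 0.01], 0]
    - [-0.8, [0, 0, 0.01], 0]
    - [0, [0, 0, 0.01], 0]
    - [0, [0, 0, 0.01], 0]
    - [0, [0, 0, 0.01], 0]
    - [0, [0, 0, 0.01], 0]
    - [0, [0, 0, 0.01], 0]
    - [0, [0, 0, 0.01], 0]
    - [0, [0, 0, -0.1], 0]
    - [0, [0, 0, -0.3], 0]
    - [0, [0, 0, -0.5], 0]
    - [0, [0, 0, -0.7], 0]
    - [0, [0, 0, -0.7], 0]
    - [0, [0, 0, -0.7], 0]
    - [0, [0, 0, -0.7], 0]

```text
time: 25.4
tool_pos: [0.4963, -0.3267, 0.1434]
tool_rot: [-0.0, 0.064, 0.998, 0.0]
contact_force: [-0.7, 0.5, -0.3]
gripper_width: 0.494
grasp_force: 0.0
```

```bash
python3 - <<'E'
from plan import *
s=manip.state();print(s['tool_pos'],yawy(s['tool_rot']),s['gripper_width']*85,s['joint_pos'])
# f2: yaw 1.3175, psi 1.3175+pi/2=2.888 or -.2533
plan([(.4607,-.1748,.17,2.888,1,4)]);plan([(.4607,-.1748,.17,-.2533,1,4)])
E
```

```text
[ 0.49633758 -0.32672328  0.14343525] 1.4420980027496855 41.96256715326336 [-7.07340992e-01  7.57636455e-02  1.78348120e+00 -5.03942085e-05
  1.28306334e+00 -2.14942479e+00]
CALL 17
  17 x [1, [0.366, 0.974, -0.177], -0.2301]
end [ 0.4606 -0.1748  0.17  ] 2.8878589419317082
CALL 19
   7 x [1, [0.183, 0.487, -0.089], 0.1349]
  12 x [1, [0.366, 0.974, -0.177], 0.2698]
end [ 0.4606 -0.1748  0.17  ] -0.2531053931273668
```

Call:
arm_command:
  moves:
    - [1, [0, 0, -0.177], 0.1349]
    - [1, [0.183, 0.487, -0.177], 0.1349]
    - [1, [0.183, 0.487, -0.177], 0.1349]
    - [1, [0.183, 0.487, -0.177], 0.1349]
    - [1, [0.183, 0.487, -0.177], 0.1349]
    - [1, [0.183, 0.487, -0.177], 0.1349]
    - [1, [0.183, 0.487, -0.177], 0.1349]
    - [1, [0.366, 0.974, -0.177], 0.2698]
    - [1, [0.366, 0.974, -0.177], 0.2698]
    - [1, [0.366, 0.974, -0.177], 0.2698]
    - [1, [0.366, 0.974, -0.177], 0.2698]
    - [1, [0.366, 0.974, -0.177], 0.2698]
    - [1, [0.366, 0.974, -0.177], 0.2698]
    - [1, [0.366, 0.974, -0.177], 0.2698]
    - [1, [0.366, 0.974, -0.177], 0.2698]
    - [1, [0.366, 0.974, -0.177], 0.2698]
    - [1, [0.366, 0.974, -0.177], 0.2698]
    - [1, [0.366, 0.974, -0.177], 0.2698]

```text
time: 26.9
tool_pos: [0.4606, -0.1749, 0.1698]
tool_rot: [-0.001, 0.79, 0.613, -0.0]
contact_force: [0.6, -0.1, -0.1]
gripper_width: 1.001
grasp_force: 0.0
```

```bash
python3 - <<'E'
from plan import *
from fit import *
s=manip.state();print(s['tool_pos'],yawy(s['tool_rot']))
p=grab('wrist','w6.png');res=pickle.load(open('res.pkl','rb'))
im=cv2.resize(p['frame'],None,fx=4,fy=4)
for n,q in (('forearm',res['f2']*[1,1,0,1]),('forearm',[.4965,-.3256,.006,-.128])):
    ct,_=cv2.findContours(sil(p,n,q),0,2);cv2.drawContours(im,ct,-1,(0,255,0),2)
cv2.imwrite('pics/w6o.png',cv2.resize(im,(768,576),interpolation=3)[...,::-1])
E
```

```text
[ 0.46062738 -0.1748882   0.16978738] -0.25170679691092385
```

View pics/w6o.png

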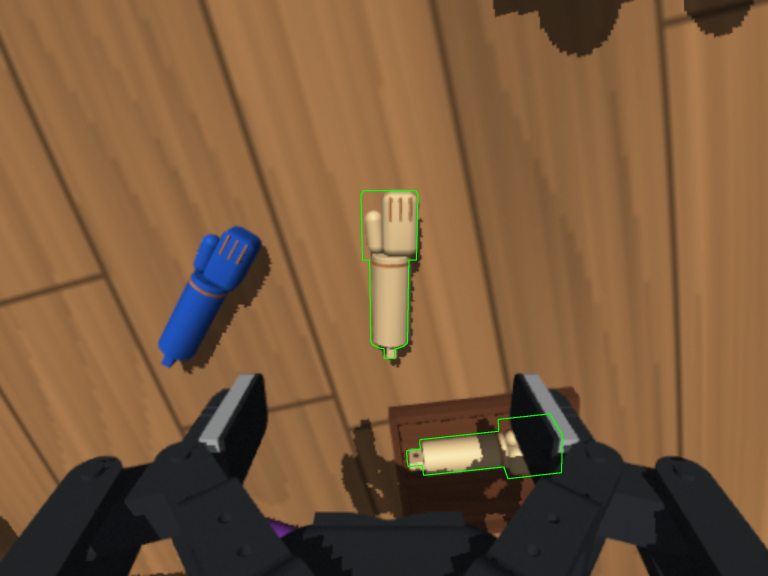

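Forearm f2 at (390,275) lies exactly on the model. The first forearm lies flat in its bay at (470,450), where it was meant to go. I'll descend and grip.

Call:
arm_command:
  moves:
    - [1, [0, 0, 0.25], 0]
    - [1, [0, 0, 0.5], 0]
    - [1, [0, 0, 0.7], 0]
    - [1, [0, 0, 0.82], 0]
    - [1, [0, 0, 0.93], 0]
    - [1, [0, 0, 0.93], 0]
    - [1, [0, 0, 0.93], 0]
    - [1, [0, 0, 0.93], 0]
    - [-0.8, [0, 0, 0.93], 0]
    - [-0.8, [0, 0, 0.93], 0]
    - [-0.8, [0, 0, 0.93], 0]
    - [-0.8, [0, 0, 0.93], 0]
    - [-0.8, [0, 0, 0.93], 0]
    - [-0.8, [0, 0, 0.93], 0]
    - [-0.8, [0, 0, 0.93], 0]
    - [-0.8, [0, 0, 0.93], 0]
    - [-0.8, [0, 0, 0.93], 0]

```text
time: 28.37
tool_pos: [0.4616, -0.1754, 0.0318]
tool_rot: [0.001, 0.791, 0.612, 0.0]
contact_force: [-0.0, 0.6, 5.3]
gripper_width: 0.281
grasp_force: 59.3
```

Call:
arm_command:
  moves:
    - [-0.8, [0, 0, -0.1], 0]
    - [-0.8, [0, 0, -0.3], 0]
    - [-0.8, [0, 0, -0.5], 0]
    - [-0.8, [0, 0, -0.667], 0]
    - [-0.8, [0, 0, -0.667], 0]
    - [-0.8, [0, 0, -0.667], 0]
    - [-0.8, [0, 0, -0.667], 0]

```text
time: 28.95
tool_pos: [0.4601, -0.1746, 0.1297]
tool_rot: [-0.001, 0.791, 0.612, -0.0]
contact_force: [-0.3, 0.2, -0.4]
gripper_width: 0.282
grasp_force: 59.0
```

```bash
python3 - <<'E'
from plan import *
s=manip.state();print(s['tool_pos'],yawy(s['tool_rot']),s['gripper_width']*85,s['grasp_force'])
plan([(.4888,-.3851,.13,-1.6988,-.8,4)])
E
```

```text
[ 0.46013126 -0.17457002  0.12967919] -0.2530679164035226 23.98378662315396 59.02431070804596
CALL 6
   6 x [-0.8, [-0.655, 0.268, -0.001], 0.115]
CALL 11
  11 x [-0.8, [-0.315, 0.635, -0.001], 0.1151]
end [ 0.4887 -0.3851  0.13  ] -1.6988288555855453
```

Call:
arm_command:
  moves:
    - [-0.8, [-0.655, 0.268, 0], 0.115]
    - [-0.8, [-0.655, 0.268, 0], 0.115]
    - [-0.8, [-0.655, 0.268, 0], 0.115]
    - [-0.8, [-0.655, 0.268, 0], 0.115]
    - [-0.8, [-0.655, 0.268, 0], 0.115]
    - [-0.8, [-0.655, 0.268, 0], 0.115]

```text
time: 29.45
tool_pos: [0.4738, -0.2799, 0.1279]
tool_rot: [-0.002, 0.957, 0.29, -0.002]
contact_force: [-0.2, -0.3, 0.3]
gripper_width: 0.276
grasp_force: 59.0
```

Call:
arm_command:
  moves:
    - [-0.8, [-0.315, 0.635, 0], 0.1151]
    - [-0.8, [-0.315, 0.635, 0], 0.1151]
    - [-0.8, [-0.315, 0.635, 0], 0.1151]
    - [-0.8, [-0.315, 0.635, 0], 0.1151]
    - [-0.8, [-0.315, 0.635, 0], 0.1151]
    - [-0.8, [-0.315, 0.635, 0], 0.1151]
    - [-0.8, [-0.315, 0.635, 0], 0.1151]
    - [-0.8, [-0.315, 0.635, 0], 0.1151]
    - [-0.8, [-0.315, 0.635, 0], 0.1151]
    - [-0.8, [-0.315, 0.635, 0], 0.1151]
    - [-0.8, [-0.315, 0.635, 0], 0.1151]

```text
time: 30.37
tool_pos: [0.4894, -0.3853, 0.1307]
tool_rot: [-0.0, 0.998, -0.063, -0.0]
contact_force: [-0.5, 0.4, -0.1]
gripper_width: 0.278
grasp_force: 59.1
```

```bash
python3 - <<'E'
from plan import *
s=manip.state();print(s['tool_pos'],yawy(s['tool_rot']),s['gripper_width']*85,s['grasp_force'])
plan([(.4888,-.3851,.037,-1.6988,-.8,4)])
E
```

```text
[ 0.4894414  -0.38532385  0.13071559] -1.697724316180134 23.592993906731476 59.11499083042145
CALL 8
   8 x [-0.8, [-0.004, -0.001, 0.625], 0.0002]
end [ 0.4889 -0.3851  0.037 ] -1.69898095324157
```

Call:
arm_command:
  moves:
    - [-0.8, [0, 0, 0.2], 0]
    - [-0.8, [0, 0, 0.38], 0]
    - [-0.8, [0, 0, 0.5], 0]
    - [-0.8, [0, 0, 0.57], 0]
    - [-0.8, [0, 0, 0.61], 0]
    - [-0.8, [0, 0, 0.615], 0]
    - [-0.8, [0, 0, 0.615], 0]
    - [-0.8, [0, 0, 0.615], 0]
    - [-0.8, [0, 0, 0.615], 0]
    - [-0.8, [0, 0, 0.615], 0]

```text
time: 31.2
tool_pos: [0.49, -0.386, 0.0397]
tool_rot: [0.001, 0.998, -0.064, 0.001]
contact_force: [-0.1, -0.2, 0.1]
gripper_width: 0.275
grasp_force: 59.3
```

Call:
arm_command:
  moves:
    - [0, [0, 0, 0], 0]
    - [0, [0, 0, 0], 0]
    - [0, [0, 0, 0], 0]
    - [0, [0, 0, 0], 0]
    - [0, [0, 0, 0], 0]
    - [0, [0, 0, 0], 0]
    - [0, [0, 0, -0.1], 0]
    - [0, [0, 0, -0.3], 0]
    - [0, [0, 0, -0.5], 0]
    - [0, [0, 0, -0.75], 0]
    - [0, [0, 0, -0.98], 0]
    - [0, [0, 0, -0.98], 0]
    - [0, [0, 0, -0.98], 0]

```text
time: 32.28
tool_pos: [0.491, -0.3871, 0.191]
tool_rot: [0.003, 0.998, -0.064, 0.003]
contact_force: [0.3, 0.4, -0.8]
gripper_width: 0.496
grasp_force: 0.0
```

Call:
arm_command:
  moves:
    - [0, [0.8, 0.6, -0.3], 0]
    - [0, [0.8, 0.6, -0.3], 0]
    - [0, [0.8, 0.6, -0.3], 0]
    - [0, [0.8, 0.6, -0.3], 0]
    - [0, [0.8, 0.6, -0.3], 0]
    - [0, [0.8, 0.6, -0.3], 0]
    - [0, [0.8, 0.6, -0.3], 0]

```text
time: 32.87
tool_pos: [0.5962, -0.4893, 0.2286]
tool_rot: [-0.001, 0.998, -0.064, -0.001]
contact_force: [-0.8, 0.0, -0.4]
gripper_width: 0.499
grasp_force: 0.0
```

```bash
python3 - <<'E'
from fit import *
s=manip.state();print(s['tool_pos'],s['time'])
res=pickle.load(open('res.pkl','rb'))
T=[('head',[.6108,.0107,.006,1.444]),('head',[.6962,0,.006,1.444]),('torso',[.5058,.379,.006,.12]),('forearm',[.4965,-.3256,.006,-.128]),('forearm',[.4888,-.3851,.006,-.128+np.pi])]
out=[]
for n,(y0,y1,x0,x1) in (('top',(440,1000,340,1540)),('scene',(500,1060,560,1640))):
    p=grab(n);im=cv2.resize(p['frame'],None,fx=4,fy=4,interpolation=3)
    for k,q in T:
        ct,_=cv2.findContours(sil(p,k,q),0,2);cv2.drawContours(im,ct,-1,(0,255,0),1)
    c=im[y0:y1,x0:x1];c=cv2.resize(c,(800,int(800*c.shape[0]/c.shape[1])),interpolation=3)
    cv2.imwrite(f'pics/end_{n}.png',c[...,::-1])
E
```

```text
[ 0.59624832 -0.48927865  0.22863848] 32.8667
```

View pics/end_top.png

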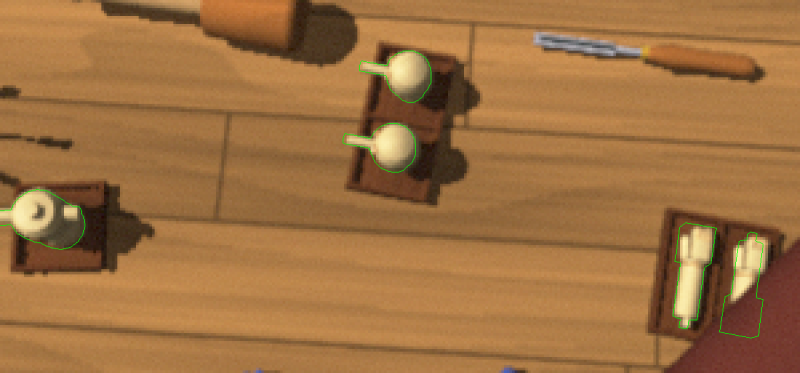

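View pics/end_scene.png

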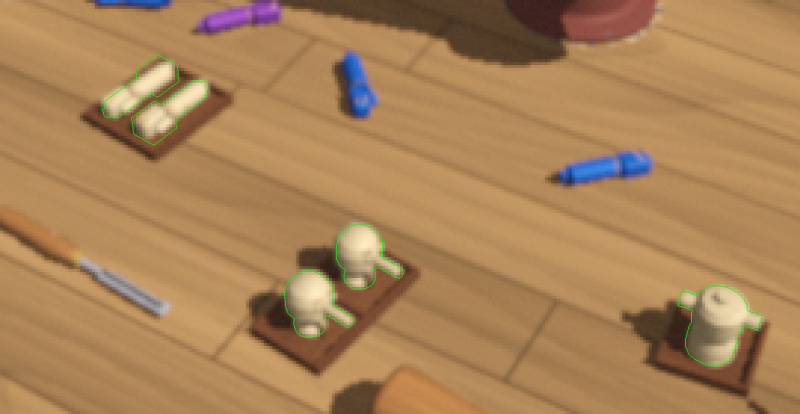

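In both views, the heads at (408,75) and (395,148), the torso at (45,215) and the forearms at (692,275) and (745,270) stand or lie in their trays as planned. The second forearm simply has its hand at the far end, opposite to the outline I drew. The gouge and mallet have not moved. I'll hand it in.

```bash
python3 -c "
from plant import manip
print(manip.job_done())"
```

```text
the job is handed in; nothing more can be done
None
```

I've handed the job in: both heads, both forearms and the torso are in their trays and let go, and the gouge and mallet lie where they were; the hand-in gave back no pass or fail verdict.

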